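Hang a parts bin at the pit-table rail

TASK

Take the flat steel S-hook from its wooden block, hang it by its upper curl on the rail to the right of the stop collar, slide it left until it bears on the collar's stop nut and push steadily on it with about 10 N for a second, never loading hook, rail or collar beyond 16 N, then let go and leave it hanging there. Then gently hang the parts bin, the one with the wire bail, by its bail in the hook's lower curl and leave both hanging still, with the hook still beside the collar (within 30 mm of it). Do not disturb the other loose things on the table.

Things in the scene. Friction and masses are not known exactly. Their poses are not given: they have to be found in the camera images.
- rail_mid (a point): Middle of the axis of a rigid round steel rail, 10 mm diameter, 400 mm long, 265 mm above the table. y runs along the rail (to the robot's left), x away from the robot, z up. Posts 16 x 12 mm stand under its ends, 200 mm either side of the middle.
- rail: The rail with its two posts and feet; origin on the table under rail_mid, same axes. The feet are 110 x 50 mm and 10 mm high, reaching 35 mm from the rail's axis to the robot's side.
- collar_face (a point): Centre of the right-hand face of the stop collar's body, on the rail's axis, axes as the rail. A bright stop nut stands out of this face to the right by 2 to 26 mm, differently each time and not measured: the hook's flat edge (7 mm from the hook's mid-plane) comes to bear on the nut's end, so it must be found by feel. The contact is rigid; friction on the rail takes a newton or two of the push.
- collar: The stop collar with its nut: a dark steel ring 20 mm in diameter and 30 mm long, clamped on the left part of the rail; a plain steel nut, 18 mm in diameter, is set in its right-hand end and does not yield to a push. Origin at collar_face; the ring extends 30 mm from there to the left. Its clamping screw points away from the robot.
- hook: Loose S-hook of bare flat steel strip 14 mm wide (its y), 4 mm thick; 0.1 kg, 130 mm tall, 52 mm over all in x. Starts upright in the block's slot. Origin: middle of its underside; z up, x away from the robot give or take the yaw. Point-symmetric about its centre (65 mm up): the upper curl opens down, the lower one up.
- hook_grip (a point): Point on the hook's straight upright spine (x -20 mm, 101 mm up), to be gripped across the 14 mm width (along hook y). The spine is straight from 79 to 115 mm up, then slants to x +20 mm at 51 mm up. When hung, the rail's axis lies 20 mm beyond this point in x and the collar reaches 10 mm from that axis: gripping 5 mm nearer the robot keeps fingers clear of both.
- hook_seat (a point): Middle of the inner surface of the hook's upper crown (126 mm up in the hook), which rests on top of the rail; 20 mm in +x and 25 mm above hook_grip. Axes as the hook. The upper curl is 36 mm wide inside; its free end (x +18 to +26 mm) comes down to 36 mm below this point.
- hook_eye (a point): Middle of the inner floor of the hook's lower curl (4 mm up in the hook), where the bin's bail must rest. Axes as the hook. The curl is 36 mm wide inside; its free end (x -18 to -26 mm) rises 36 mm above this point. The way in is over that end from the robot's side, between 36 and 75 mm above this point.
- block: Fixed wooden block, 78 x 48 mm, 56 mm high, with an open-topped slot 18 mm wide (y), 52 mm long (x) and 48 mm deep in which the hook stands. Origin in the middle of its underside.
- bin: Loose open parts bin of bare sheet metal, 90 mm deep (x), 80 mm wide (y), 50 mm high, about 0.18 kg (give or take a fifth), with a rigid wire bail over it; the tray nearby is alike but has no bail or tab. Origin in the middle of its underside, z up, its front (towards the robot) at -x.
- bin_grip (a point): Grip point in the flat tab that stands out from the bin's front: tab 10 mm thick (y), from 44 to 80 mm in front of the bin's middle, 26 to 48 mm above its underside. The point is 66 mm in front of the bin's middle, 37 mm above its underside. Axes as the bin.
- bin_bail (a point): Middle of the top bar of the bin's bail (centre line): round wire 5 mm thick, straight for 36 mm along the bin's y, 110 mm above the bin's underside; 66 mm in +x and 73 mm above bin_grip. The bail stands upright over the bin's middle and does not fold; its sides slope down to the bin's side walls.
- tray: Bystander: open metal tray 90 x 80 x 50 mm without bail or tab. It and the bin may change places.
- shock: Bystander: a loose shock absorber of a model car, 95 mm long, 22 mm thick, lying. Origin under its middle.
- wheel: Bystander: a loose model-car wheel lying flat, 84 mm diameter, 34 mm high. Origin under its middle.
- driver: Bystander: a screwdriver lying on the table.
- oil: Bystander: a small white bottle 38 mm diameter, 100 mm high.
Mind the look-alikes: they are no part of the job. What is shaped like the bin but blue, green or orange is not meant.

How it is judged:
On the way, in this order (a step that is already met when the one before it is completed fails the run):
1. the hook hangs over the rail and is pushed left against the collar's nut with 5 to 16 N for 0.5 s (z of hook_seat in the frame of rail_mid between 0 and 0.01 m and x of hook_seat in the frame of rail_mid between -0.015 and 0.015 m and contact force between hook and collar above 5 N and y of hook_seat in the frame of collar_face below 0 m), for 0.5 s.
2. the hook hangs on the rail by itself, untouched, beside the collar (z of hook_seat in the frame of rail_mid between 0 and 0.01 m and x of hook_seat in the frame of rail_mid between -0.015 and 0.015 m and contact force between hook and the fingers below 0.05 N and contact force between hook and the arm below 0.05 N and contact force between hook and rail above 0.3 N and y of hook_seat in the frame of collar_face between -0.039 and 0 m), for 0.3 s.
At the end, for the whole second after the job is handed in: Hook crown on the rail (x within 15 mm of its axis, 0 to 10 mm above it), hook edge within 32 mm of the collar's right face; bail within 20 mm of the lower curl's floor, hook bearing the bin, bin over 30 mm above the table; both tilted under 15 degrees and slower than 0.05 m/s (z of hook_seat in the frame of rail_mid between 0 and 0.01 m and x of hook_seat in the frame of rail_mid between -0.015 and 0.015 m and y of hook_seat in the frame of collar_face between -0.039 and 0 m and distance between bin_bail and hook_eye below 0.02 m and contact force between bin and hook above 0.8 N and height (world z) of bin above 0.03 m and angle between each of bin, hook's own z axis and vertical below 0.26 rad and linear speed of each of bin, hook below 0.05 m/s); the robot touches nothing.
It fails at once if hook and collar press on each other with more than 16 N (contact force between hook and collar above 16 N).
It fails at once if hook and rail press on each other with more than 16 N (contact force between hook and rail above 16 N).
It fails at once if bin and hook press on each other with more than 16 N (contact force between bin and hook above 16 N).
It fails at once if a bystander (tray, shock absorber, wheel, screwdriver or bottle) is moved more than 20 mm (distance of any of tray, shock, wheel, driver, oil from where it was at the start of the episode above 0.02 m).
It also fails if it takes over 72 s, if anything falls off the work surface, if the arm or the gripper's body presses on something with over 40 N, if the wrist force passes 120 N, or if a joint passes its speed limit or range.

ROBOT

A 6-joint arm with a two-finger parallel gripper is mounted at the origin on the work surface. World frame = base frame: x ahead of the robot, y to its left, z up, the work surface at z = 0. Lengths are in m, angles in rad, forces in N, time in s.
With the tool pointing down it reaches from about 0.375 to 0.9 m from the base axis. Payload 3.1 kg.
Tool frame: the origin (TCP) lies midway between the tips of the shut fingers; the grasp point (between the pads) lies 19 mm behind it; z points along the fingers, y is the direction in which the jaws open and shut (so a half turn about z gives the same grasp; the last joint's range is limited). The gripper opens to 85 mm and grips with 20 to 120 N. Pads are 22 mm wide; open, the fingers measure 114 mm over their backs; the gripper's body (76 mm by 85 mm) begins 54 mm behind the grasp point. The pads swing forward as they close: fully open they stand 13 mm farther back than shut.
Start: joints at [1.137, 0.527, 1.433, -0, 1.181, -0.178], TCP at [0.158, 0.605, 0.203] pointing down, gripper open.
Joint ranges: [-3.08, 3.08], [-0.75, 2.2], [0.22, 2.44], [-1.43, 4.57], [0, 2.65], [-2.85, 2.85]. Speed limits (rad/s): [2.79, 2.79, 3.14, 3.14, 3.14, 3.14].

INTERFACE

Orientations are given as a unit quaternion [x, y, z, w].
In Python, from station import manip gives the robot as it stands. The module is installed in compiled form; this text tells all that it offers.
- The arm moves only by the tool drive_tool, never from a script. Its argument "deltas" is one flat list of numbers, 4 for each row, row after row: the shift along the tool's x, y, z in cm, then the turn about the tool's z in degrees. A call has 1 to 12 rows; each row is the pose to reach, as a shift and turn from the pose measured when the call began, along the tool's axes at that moment; what a row does not reach only later rows make up. A row lasts 1/10 s, in which the tool goes at most 50 mm and 8.59 degrees, less where a joint would pass 70% of its speed; a pose out of reach is approached as far as the arm can. A call with a gripper value outside its range is refused whole. "hand" is the finger opening in cm, from 0 to 8.54, set as the call begins (left out, the last holds). The fingers move at their own pace and stop on an object; "squeeze" is the grip in N (left out, the last holds). Time passes only in rows, so rows that repeat a pose let the fingers close. It gives the time, the measured TCP pose, the force and the opening at its end, in the units of the state.
- manip.sense(): the state, without advancing time (a new reading comes with each control period).
- manip.snapshot(name): name is "side" or "top" or "wrist"; returns a dict with "frame" (420x560x3 uint8, red, green, blue), "depth" (420x560 float32, m along the optical axis (not along the pixel's ray), 0 where there is no reading), "fx", "fy", "cx", "cy" (pixels), "R" (3x3) and "t" (3): a world point X has camera coordinates R X + t. Camera axes: x right, y down, z forward; pixel columns grow to the right and rows downward; lengths in m; the calibration is good to about 2 mm. A picture is of the moment at which its call begins.
- manip.sign_off(): hands the job in, once; it reports no verdict.
The state is a dict: "t": time; "q": joint angles; "qd": joint speeds; "tau": joint torques, N m; "tcp_pos": TCP position; "tool_rot": TCP orientation; "force": force on the tool from outside, world axes, zero at the start; "ft_torque": the same for the moment, N m; "finger_gap": opening from 0.0 (shut) to 1.0 (fully open).
Only numpy, scipy, OpenCV 4.12 (cv2) and the standard library are available. Lean on these libraries where they do the work, as an engineer would, in place of code of your own. Each camera call takes 0.05 s, during which the arm holds its last target.

## Working session

There is one attempt and no reset: what is moved stays moved. The work goes in short steps, Python scripts to look and compute and a tool call to move; the robot and the scene stay as the last step left them, time stands still between calls to the robot, and variables do not carry over. Pictures are saved under pics/ and viewed, and the job is handed in when it is done.

Besides the shell and the picture viewer there is one more tool, called after "Emit:" by a JSON object that holds its "fn" and its "kwargs", one argument or row to a line. drive_tool: Moves the arm, as the interface text tells. Its arguments: {"type":"object","properties":{"deltas":{"type":"array"},"hand":{"type":"number"},"squeeze":{"type":"number"}},"required":["deltas"]}

```bash
mkdir -p pics; cat > h.py <<'E'
import numpy as np, cv2
from station import manip
def snap(name,fn):
    s=manip.snapshot(name); cv2.imwrite('pics/'+fn+'.png',s['frame'][:,:,::-1]); np.savez('pics/'+fn+'.npz',**{k:np.array(v) for k,v in s.items()}); return s
def load(fn): return dict(np.load('pics/'+fn+'.npz'))
def pt(s,u,v):
    d=s['depth'][v,u]; c=np.array([(u-s['cx'])/s['fx']*d,(v-s['cy'])/s['fy']*d,d]); return s['R'].T@(c-s['t'])
def cloud(s):
    h,w=s['depth'].shape; u,v=np.meshgrid(np.arange(w),np.arange(h)); d=s['depth']
    c=np.stack([(u-s['cx'])/s['fx']*d,(v-s['cy'])/s['fy']*d,d],-1); P=(c-s['t'])@s['R']; P[d==0]=np.nan; return P
def ray(s,u,v,z):
    d=s['R'].T@np.array([(u-s['cx'])/s['fx'],(v-s['cy'])/s['fy'],1]); o=-s['R'].T@s['t']; return o+d*(z-o[2])/d[2]
def st():
    s=manip.sense(); print({k:np.round(s[k],4).tolist() for k in ('t','q','tcp_pos','tool_rot','force','finger_gap')})
E
python3 - <<'E'
from h import *
for n in('side','top','wrist'):
    s=snap(n,n+'0'); print(n,s['fx'],s['cx'],s['cy'],(-s['R'].T@s['t']).round(3),s['R'].round(2).tolist())
st()
E
```

```text
side 400.34195123075705 283.8110618977638 210.63699613597635 [ 0.081 -0.848  0.751] [[0.91, -0.42, 0.02], [-0.24, -0.54, -0.81], [0.35, 0.73, -0.59]]
top 395.03634370626077 280.70212600519716 206.31564866183803 [ 0.224 -0.112  1.279] [[-0.02, -1.0, 0.03], [-0.99, 0.01, -0.17], [0.17, -0.03, -0.98]]
wrist 331.783398369915 283.79654866467354 204.64989397851355 [0.084 0.625 0.371] [[0.25, 0.97, -0.0], [0.92, -0.24, 0.3], [0.29, -0.08, -0.95]]
{'t': 0.15, 'q': [1.1365, 0.5283, 1.4336, -0.0, 1.1814, -0.1785], 'tcp_pos': [0.1578, 0.6041, 0.2026], 'tool_rot': [0.1275, 0.9918, -0.0008, -0.0003], 'force': [-0.0198, 0.4896, 0.6313], 'finger_gap': 0.9994}
```

View pics/side0.png

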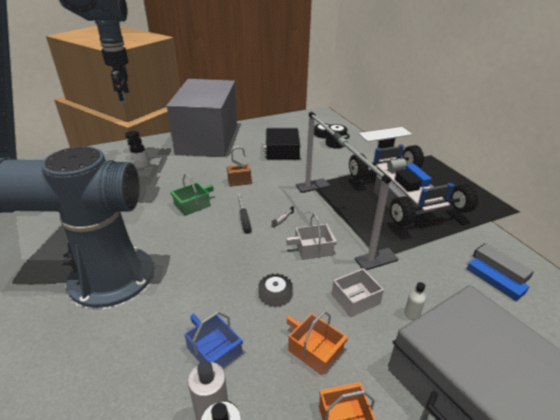

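View pics/top0.png

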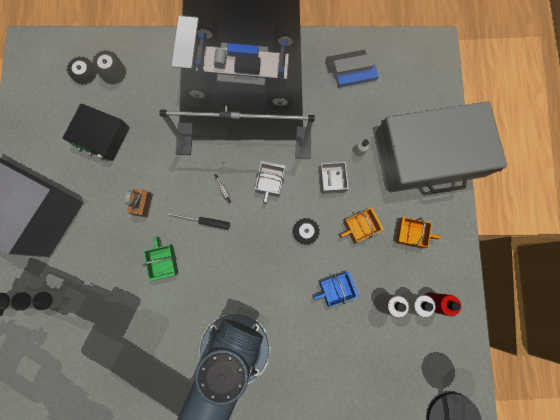

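View pics/wrist0.png

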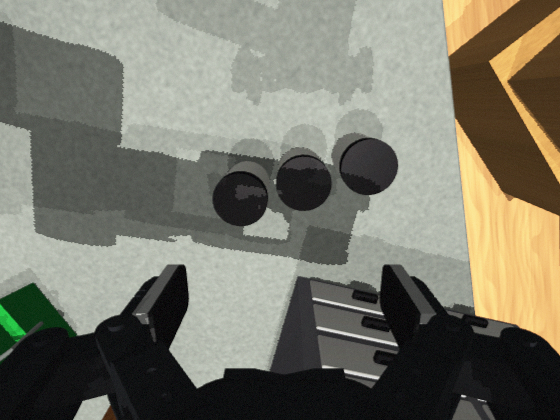

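The side view shows the wooden block with the hook at (238,172), the bare bin with its tab at (313,240), the tray at (357,290), and the rail running from (311,117) to (383,180). In the top view the block is at (138,202), the bin at (269,178) and the rail from (163,113) to (312,118). I'll enlarge these next.

```bash
python3 - <<'E'
from h import *
a=load('side0')['frame'][:,:,::-1]; b=load('top0')['frame'][:,:,::-1]
def c(im,x,y,w,h,k): return cv2.resize(im[y:y+h,x:x+w],None,fx=k,fy=k,interpolation=cv2.INTER_CUBIC)
m=np.vstack([np.hstack([c(b,110,180,60,48,6),c(b,245,150,60,48,6)]),np.hstack([c(a,210,140,60,48,6),c(a,280,205,60,48,6)])])
cv2.imwrite('pics/c1.png',m)
m=np.vstack([c(b,155,98,165,60,4.8),c(a,300,105,110,72,4.0)[:, :].repeat(1,0) if 0 else cv2.resize(a[105:180,300:400],(792,288*2//2))])
cv2.imwrite('pics/c2.png',m)
E
```

```text
(no output)
```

View pics/c1.png

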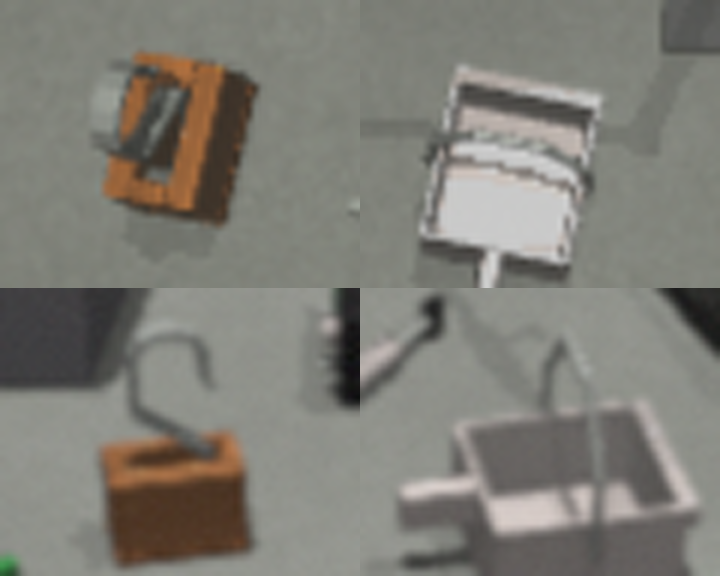

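View pics/c2.png

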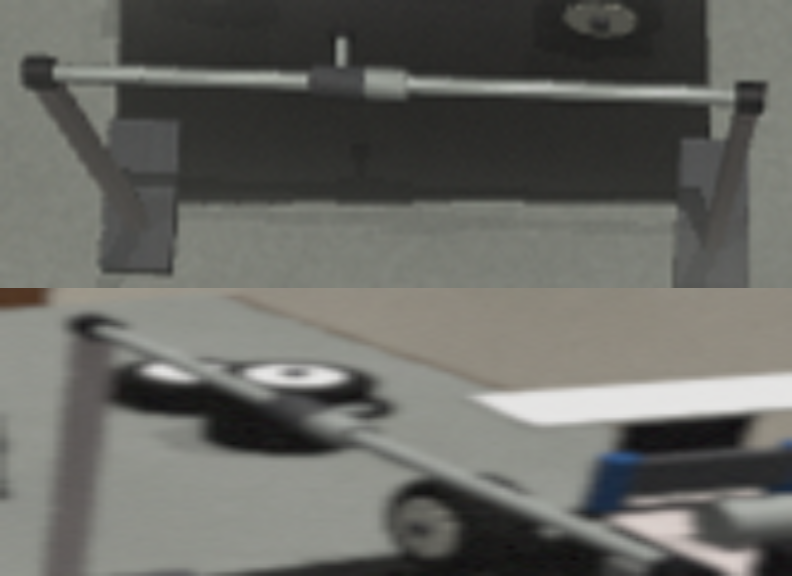

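```bash
python3 - <<'E'
from h import *
b=load('top0');a=load('side0')
f=lambda s,u,v,z:ray(s,u,v,z).round(4)
L=f(b,162.9,113,.265);R=f(b,311.3,118.2,.265);print('rail',L,R,(L+R)/2,np.linalg.norm(L-R),np.degrees(np.arctan2(*(L-R)[:2])))
print('collar',f(b,220,114.6,.265),f(b,230.4,115.1,.265),f(b,240,115.3,.265))
def rect(P,m,z0,z1,n):
    k=m&(P[...,2]>z0)&(P[...,2]<z1); q=P[k][:,:2]; r=cv2.minAreaRect((q*1000).astype(np.float32)); print(n,k.sum(),np.round(r[0],1),np.round(r[1],1),round(r[2],1), P[k][:,2].mean().round(4)); return k
for nm,s in(('top',b),('side',a)):
    P=cloud(s);F=s['frame'].astype(int)
    X,Y=P[...,0],P[...,1]
    org=(F[...,0]>F[...,2]*1.6)&(F[...,0]>80)
    print(nm)
    reg=(np.hypot(X-.42,Y-.27)<.2)
    rect(P,org&reg,.048,.065,'block top')
    rect(P,(P[...,2]>.09)&reg&~org,.09,.14,'hook')
    for u,v in ((269,178),(140,202),(333,177),(222,187),(306,231),(365,145)) if nm=='top' else ((313,240),(238,172)): print(u,v,P[v,u].round(3))
E
```

```text
rail [0.658  0.1699 0.265 ] [ 0.6407 -0.2306  0.265 ] [ 0.64935 -0.03035  0.265  ] 0.4008734713098386 2.4734111676223343
collar [0.6525 0.0166 0.265 ] [ 0.6509 -0.0114  0.265 ] [ 0.6502 -0.0373  0.265 ]
top
block top 243 [456.  298.7] [48.6 78. ] 78.9 0.0547
hook 128 [365.5 271.3] [229.8  61.1] 24.6 0.1223
269 178 [ 0.54  -0.114  0.002]
140 202 [0.454 0.289 0.056]
333 177 [ 0.54  -0.327  0.006]
222 187 [0.508 0.04  0.017]
306 231 [ 0.358 -0.229  0.04 ]
365 145 [ 0.621 -0.417  0.094]
side
block top 140 [453.7 296.6] [49.4 76.8] 76.3 0.0547
hook 103 [361.3 269.7] [229.7  62. ] 25.0 0.1172
313 240 [ 0.541 -0.088  0.003]
238 172 [0.446 0.279 0.052]
```

```bash
cat >> h.py <<'E'
def bx(q):
    r=cv2.minAreaRect((q[:,:2]*1000).astype(np.float32)); B=cv2.boxPoints(r); e=[B[1]-B[0],B[2]-B[1]]; e.sort(key=lambda v:-np.linalg.norm(v)); v=e[0]; v=v if v[0]>0 else -v
    return np.round(r[0],1),np.round(sorted(r[1]),1),round(float(np.degrees(np.arctan2(v[1],v[0]))),2)
def plan(x,y,z,ya):  # tool y axis angle deg, mod 180
    s=manip.sense(); from scipy.spatial.transform import Rotation as Ro
    R=Ro.from_quat(s['tool_rot']).as_matrix(); d=R.T@(np.array([x,y,z])-s['tcp_pos'])*100
    cur=np.degrees(np.arctan2(R[1,1],R[0,1])); t=-(ya-cur); t=(t+90)%180-90
    print('delta',d.round(2),'turn',round(t,2),'rows',int(np.ceil(max(np.linalg.norm(d)/5,abs(t)/8.5))), 'q6',np.degrees(s['q'][5]).round(1))
E
python3 - <<'E'
from h import *
for nm in('top0','side0'):
    s=load(nm);P=cloud(s);F=s['frame'].astype(int);X,Y,Z=P[...,0],P[...,1],P[...,2]
    org=(F[...,0]>F[...,2]*1.6)&(F[...,0]>80); reg=np.hypot(X-.455,Y-.298)<.1
    print(nm,'block',bx(P[org&reg&(Z>.048)&(Z<.065)]))
    k=(Z>.085)&reg&(Z<.15); print('hook',k.sum(),bx(P[k]),P[k][:,2].max())
    bin_=(np.hypot(X-.54,Y+.1)<.13)&(Z>.044)&(Z<.056)
    print('binrim',bx(P[bin_&(F.min(-1)>90)])); k=(np.hypot(X-.54,Y+.1)<.08)&(Z>.08)&(Z<.2); print('bail',k.sum(),bx(P[k]),P[k].mean(0),P[k][:,2].max())
plan(.43,.30,.28,90-13)
E
```

```text
top0 block (array([456. , 298.7]), array([48.6, 78. ]), -11.1)
hook 100 (array([457.3, 299.4]), array([15.9, 46.6]), -11.39) 0.14133914521704666
binrim (array([ 514.5, -113. ]), array([ 81.5, 129.9]), -11.79)
bail 45 (array([ 528.3, -117. ]), array([ 5.1, 82.6]), 77.21) [ 0.52801753 -0.1170716   0.10261742] 0.11401764195697772
side0 block (array([453.7, 296.6]), array([49.4, 76.8]), -13.69)
hook 72 (array([455.4, 298.6]), array([17. , 47.3]), -12.16) 0.13998234507357635
binrim (array([ 513.1, -111.6]), array([ 88.7, 130.6]), -11.35)
bail 52 (array([ 526.4, -116. ]), array([ 5.5, 76.1]), 77.37) [ 0.52439998 -0.12548753  0.10054886] 0.11417694510276105
delta [-34.02 -22.55  -7.71] turn -1.65 rows 9 q6 -10.2
```

```bash
python3 - <<'E'
from h import *
plan(.4325,.304,.25,78.5)
E
```

```text
delta [-34.16 -22.1   -4.71] turn -3.15 rows 9 q6 -10.2
```

Emit:
{"fn": "drive_tool", "kwargs": {
  "deltas": [-4,-2.6,-4.7,0,-8,-5.2,-4.7,0,-12,-7.8,-4.7,0,-16,-10.4,-4.7,0,-20,-13,-4.7,0,-24,-15.6,-4.7,-1,-28,-18,-4.7,-2,-31,-20,-4.7,-3,-34.2,-22.1,-4.7,-3.2,-34.2,-22.1,-4.7,-3.2],
  "hand": 5,
  "squeeze": 40
}}

```text
t: 1.15
tcp_pos: [0.4362, 0.3007, 0.2498]
tool_rot: [0.103, 0.995, -0.001, 0.001]
force: [-0.4, -0.2, -0.2]
finger_gap: 0.59
```

```bash
python3 - <<'E'
from h import *
s=snap('wrist','wrist1');st()
P=cloud(s);F=s['frame'].astype(int);X,Y,Z=P[...,0],P[...,1],P[...,2]
org=(F[...,0]>F[...,2]*1.6)&(F[...,0]>60); reg=np.hypot(X-.455,Y-.298)<.1
print('block',bx(P[org&reg&(Z>.05)&(Z<.062)]))
k=(Z>.085)&(np.hypot(X-.455,Y-.298)<.05)&(Z<.15); print('hook',k.sum(),bx(P[k]),P[k][:,2].max())
k&=(Z>.13);print('crown',k.sum(),bx(P[k]))
E
```

```text
{'t': 1.2, 'q': [0.3974, 0.3438, 1.6141, -0.0012, 1.1853, -0.9687], 'tcp_pos': [0.4342, 0.3022, 0.2497], 'tool_rot': [0.102, 0.9948, -0.0009, -0.0004], 'force': [-0.1221, 0.2769, 0.7194], 'finger_gap': 0.584}
block (array([455.8, 301.3]), array([46.8, 77. ]), -10.51)
hook 810 (array([455.8, 301.1]), array([14. , 43.7]), -10.19) 0.1381511598432802
crown 528 (array([455.9, 301.1]), array([14. , 33.1]), -10.1)
```

View pics/wrist1.png

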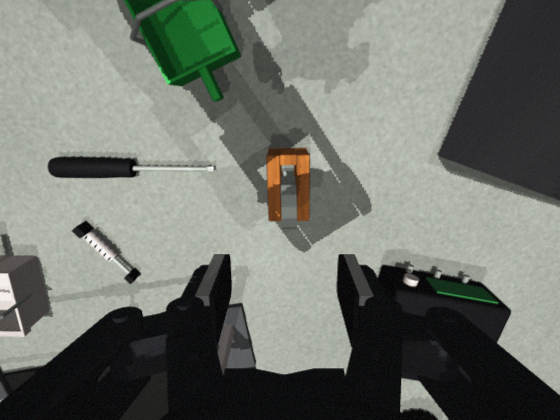

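The wrist view shows the block and hook at about (289,185), with the fingers straddling the hook's line. The hook is at (0.456, 0.301) with yaw −10.2°.

```bash
python3 - <<'E'
from h import *
plan(.4314,.3054,.09,79.8)
E
```

```text
delta [ 0.33  0.28 15.97] turn -1.51 rows 4 q6 -55.5
```

Emit:
{"fn": "drive_tool", "kwargs": {
  "deltas": [0.3,0.3,3,-1.5,0.3,0.3,6.5,-1.5,0.3,0.3,10,-1.5,0.3,0.3,13,-1.5,0.3,0.3,15,-1.5,0.3,0.3,16,-1.5,0.3,0.3,16,-1.5,0.3,0.3,16,-1.5],
  "hand": 5
}}

```text
t: 2.0
tcp_pos: [0.4319, 0.3063, 0.0903]
tool_rot: [0.089, 0.996, -0.001, 0.0]
force: [0.8, 0.3, 0.7]
finger_gap: 0.583
```

```bash
python3 - <<'E'
from h import *
s=snap('wrist','wrist2');st();plan(.4314,.3054,.09,79.8)
E
```

```text
{'t': 2.05, 'q': [0.4059, 0.5679, 1.7732, -0.0014, 0.8, -0.9864], 'tcp_pos': [0.4323, 0.3063, 0.0907], 'tool_rot': [0.0886, 0.9961, -0.0003, 0.0005], 'force': [0.1571, 0.079, 0.2151], 'finger_gap': 0.5853}
delta [ 0.07 -0.1   0.07] turn 0.03 rows 1 q6 -56.5
```

View pics/wrist2.png

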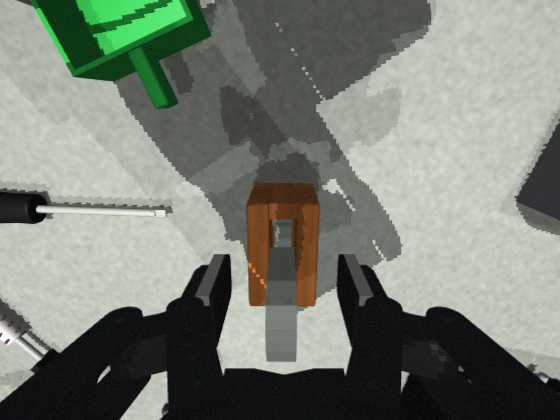

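The hook spine, near (281,320), is centred between the pads. I'll close the gripper.

Emit:
{"fn": "drive_tool", "kwargs": {
  "deltas": [0,-0.1,0,0,0,-0.1,0,0,0,-0.1,0,0,0,-0.1,0,0,0,-0.1,0,0,0,-0.1,0,0],
  "hand": 0,
  "squeeze": 50
}}

```text
t: 2.65
tcp_pos: [0.4328, 0.3056, 0.0917]
tool_rot: [0.089, 0.996, 0.0, 0.001]
force: [-0.8, -0.2, 6.3]
finger_gap: 0.133
```

Emit:
{"fn": "drive_tool", "kwargs": {
  "deltas": [0,0,-1,0,0,0,-3,0,0,0,-6,0,0,0,-10,0,0,0,-14,0,0,0,-18,0,0,0,-22,0,0,0,-24,0,0,0,-24,0]
}}

```text
t: 3.55
tcp_pos: [0.4337, 0.3063, 0.3357]
tool_rot: [0.089, 0.996, 0.002, 0.005]
force: [0.1, 0.1, -1.5]
finger_gap: 0.136
```

```bash
python3 - <<'E'
from h import *
s=snap('wrist','wrist3');st()
P=cloud(s);Z=P[...,2]; v,u=np.nonzero((Z>.32)&(Z<.385)); 
m=manip.sense(); k=(Z>.3)&(Z<.45)&(np.hypot(P[...,0]-.455,P[...,1]-.3)<.06); 
kk=k.copy(); kk[:, :235]=0; kk[:,330:]=0; print(kk.sum(),bx(P[kk]),P[kk][:,2].max())
a=snap('side','side3')
E
```

```text
{'t': 3.6, 'q': [0.4047, 0.2616, 1.4951, -0.0009, 1.3793, -0.9882], 'tcp_pos': [0.4324, 0.3056, 0.3331], 'tool_rot': [0.0887, 0.9961, 0.001, 0.0027], 'force': [-0.6872, 0.0997, -1.0306], 'finger_gap': 0.1338}
14200 (array([441.1, 300.9]), array([37.3, 60.7]), -25.74) 0.44999421167801956
```

View pics/wrist3.png

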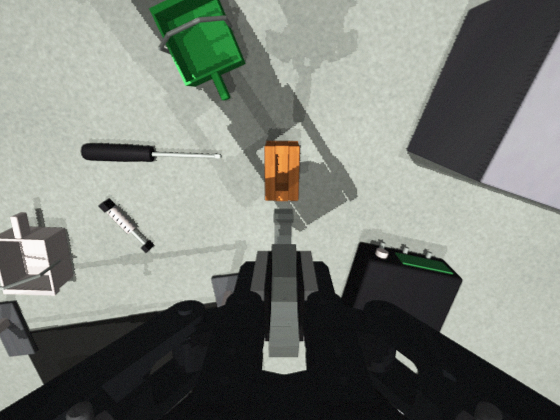

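View pics/side3.png

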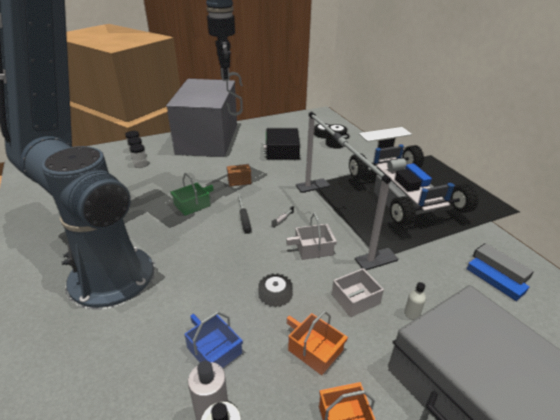

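```bash
python3 - <<'E'
from h import *
plan(.56,-.085,.30,87.5)
E
```

```text
delta [-19.55 -36.13   3.16] turn -7.68 rows 9 q6 -56.6
```

Emit:
{"fn": "drive_tool", "kwargs": {
  "deltas": [-1.5,-3,0.5,-1,-4,-7,1,-2,-6,-11,1.5,-3,-8,-15,2,-4,-10,-19,2.5,-5,-12,-23,3,-6,-14,-27,3.2,-7,-16,-31,3.2,-7.7,-18.5,-34.5,3.2,-7.7,-19.5,-36,3.2,-7.7,-19.5,-36,3.2,-7.7]
}}

```text
t: 4.75
tcp_pos: [0.5594, -0.0858, 0.297]
tool_rot: [0.023, 1.0, 0.0, -0.001]
force: [-1.0, 0.8, -0.7]
finger_gap: 0.136
```

```bash
python3 - <<'E'
from h import *
s=snap('wrist','wrist4');snap('side','side4');snap('top','top4');st()
a=load('side4')['frame'][:,:,::-1];b=load('top4')['frame'][:,:,::-1];w=s['frame'][:,:,::-1]
m=np.hstack([cv2.resize(a[60:260,220:420],(400,400),interpolation=2),cv2.resize(b[80:180,200:300],(400,400),interpolation=2)])
cv2.imwrite('pics/c4.png',m)
E
```

```text
{'t': 4.9, 'q': [-0.3447, 0.3482, 1.463, 0.0012, 1.3327, -1.8731], 'tcp_pos': [0.5583, -0.0821, 0.2982], 'tool_rot': [0.0213, 0.9998, 0.0009, -0.0009], 'force': [0.6342, -0.1218, -0.8069], 'finger_gap': 0.1388}
```

View pics/c4.png

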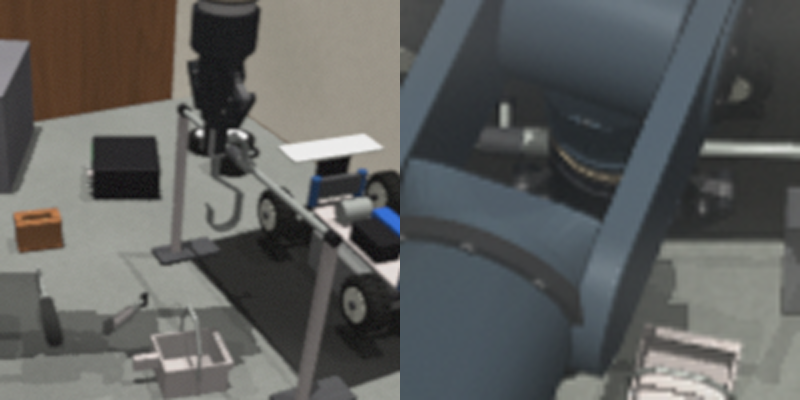

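View pics/wrist4.png

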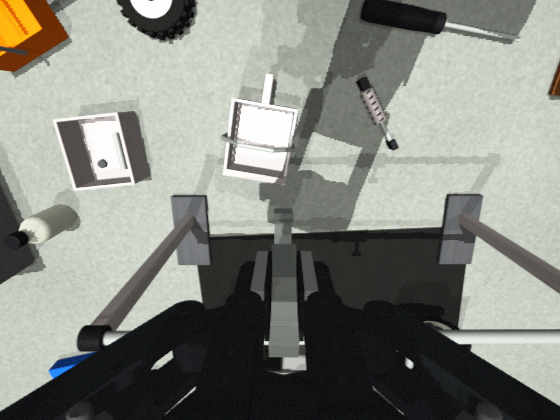

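```bash
python3 - <<'E'
from h import *
s=load('wrist4');P=cloud(s);X,Y,Z=P[...,0],P[...,1],P[...,2]
F=s['frame'].astype(int)
k=(Z>.262)&(Z<.276)&(X>.6)&(X<.7); v,u=np.nonzero(k)
print(k.sum(),np.unique(u//20*20))
for lo,hi in((-.3,-.2),(-.2,-.1),(-.02,.05),(.05,.1),(.1,.15),(.15,.2)):
    kk=k&(Y>lo)&(Y<hi)
    if kk.any(): print(lo,kk.sum(),P[kk].mean(0).round(4),X[kk].min().round(4),X[kk].max().round(4),Z[kk].max().round(4))
# hook strip columns centre
for r in range(205,365,10): 
    c=284; print(r,P[r,c].round(4) , P[r,280].round(3),P[r,288].round(3))
E
```

```text
2541 [ 60  80 100 120 260 280 300 380 400 420 440 460 480 500 520 540]
-0.3 840 [ 0.6381 -0.2234  0.2683] 0.6317 0.6487 0.2731
-0.2 15 [ 0.6478 -0.1024  0.268 ] 0.6459 0.6497 0.2688
-0.02 533 [0.655  0.0315 0.266 ] 0.6416 0.6814 0.2727
0.05 957 [0.6527 0.075  0.2665] 0.6482 0.6591 0.2696
0.1 176 [0.6539 0.1045 0.2663] 0.6504 0.66 0.2693
205 [ 0.6295 -0.0877 -0.002 ] [ 0.629 -0.094 -0.002] [ 0.63  -0.082 -0.001]
215 [ 0.558  -0.0847  0.2503] [ 0.558 -0.088  0.249] [ 0.558 -0.082  0.25 ]
225 [ 0.5786 -0.0857  0.2152] [ 0.578 -0.089  0.215] [ 0.578 -0.082  0.216]
235 [ 0.5878 -0.0861  0.2141] [ 0.587 -0.089  0.215] [ 0.587 -0.083  0.215]
245 [ 0.5615 -0.085   0.2924] [ 0.561 -0.087  0.294] [ 0.562 -0.083  0.292]
255 [ 0.5619 -0.085   0.3044] [ 0.562 -0.087  0.304] [ 0.562 -0.083  0.305]
265 [ 0.5617 -0.085   0.3161] [ 0.562 -0.087  0.316] [ 0.562 -0.083  0.316]
275 [ 0.5617 -0.085   0.3262] [ 0.562 -0.087  0.326] [ 0.561 -0.083  0.327]
285 [ 0.5648 -0.0852  0.3299] [ 0.565 -0.087  0.33 ] [ 0.564 -0.083  0.331]
295 [ 0.5672 -0.0853  0.3344] [ 0.567 -0.087  0.334] [ 0.567 -0.084  0.335]
305 [ 0.5708 -0.0855  0.3369] [ 0.571 -0.087  0.337] [ 0.571 -0.084  0.336]
315 [ 0.5742 -0.0857  0.3395] [ 0.574 -0.087  0.339] [ 0.574 -0.084  0.339]
325 [ 0.5781 -0.0859  0.3413] [ 0.578 -0.088  0.341] [ 0.579 -0.084  0.341]
335 [ 0.5839 -0.0861  0.3407] [ 0.584 -0.088  0.341] [ 0.583 -0.084  0.341]
345 [ 0.5891 -0.0864  0.3409] [ 0.59  -0.088  0.34 ] [ 0.589 -0.085  0.341]
355 [ 0.5974 -0.0868  0.3378] [ 0.598 -0.089  0.337] [ 0.597 -0.085  0.339]
```

```bash
python3 - <<'E'
from h import *
for p in((.5825,.274),(.6005,.273),(.6115,.268),(.6225,.262),(.6225,.238)): plan(p[0],-.085,p[1],87.5)
E
```

```text
delta [-2.44 -0.19  2.42] turn 0.06 rows 1 q6 -107.3
delta [-4.24 -0.12  2.52] turn 0.06 rows 1 q6 -107.3
delta [-5.34 -0.07  3.01] turn 0.06 rows 2 q6 -107.3
delta [-6.44 -0.02  3.61] turn 0.06 rows 2 q6 -107.3
delta [-6.44 -0.03  6.01] turn 0.06 rows 2 q6 -107.3
```

Emit:
{"fn": "drive_tool", "kwargs": {
  "deltas": [-1.2,-0.1,2.4,0,-2.4,-0.1,2.4,0,-3.4,-0.1,2.5,0,-4.2,-0.1,2.5,0,-4.8,-0.1,2.8,0,-5.4,-0.1,3.1,0,-6,-0.1,3.4,0,-6.4,-0.1,3.7,0,-6.4,-0.1,4.4,0,-6.4,-0.1,5.2,0,-6.4,-0.1,6,0,-6.4,-0.1,6,0]
}}

```text
t: 6.1
tcp_pos: [0.6206, -0.0854, 0.2362]
tool_rot: [0.021, 1.0, 0.001, -0.003]
force: [-0.3, -0.2, -0.3]
finger_gap: 0.134
```

```bash
python3 - <<'E'
from h import *
s=snap('wrist','wrist5');snap('side','side5');st()
a=load('side5')['frame'][:,:,::-1];w=s['frame'][:,:,::-1]
m=np.hstack([cv2.resize(a[80:180,260:360],(400,400),interpolation=2),cv2.resize(w[220:420,184:384],(400,400),interpolation=2)])
cv2.imwrite('pics/c5.png',m)
P=cloud(s)
for r in range(225,375,12): print(r,P[r,284].round(4))
X,Y,Z=P[...,0],P[...,1],P[...,2]
k=(Z>.262)&(Z<.276)&(X>.6)&(X<.7)
for lo,hi in((-.3,-.2),(-.2,-.1),(-.1,-.02),(-.02,.05),(.05,.1),(.1,.15),(.15,.2)):
    kk=k&(Y>lo)&(Y<hi)
    if kk.any(): print(lo,kk.sum(),P[kk].mean(0).round(4),X[kk].min().round(4),X[kk].max().round(4),Z[kk].max().round(4))
E
```

```text
{'t': 6.2, 'q': [-0.3153, 0.4977, 1.3843, 0.0012, 1.2627, -1.8438], 'tcp_pos': [0.6217, -0.0857, 0.2377], 'tool_rot': [0.0214, 0.9998, 0.001, -0.0013], 'force': [0.462, -0.1224, -0.771], 'finger_gap': 0.1344}
225 [ 0.6397 -0.085   0.154 ]
237 [ 0.6502 -0.0855  0.1538]
249 [ 0.6226 -0.0846  0.2371]
261 [ 0.6229 -0.0846  0.2511]
273 [ 0.6231 -0.0847  0.2634]
285 [ 0.6261 -0.0848  0.2692]
297 [ 0.6293 -0.085   0.2742]
309 [ 0.6332 -0.0852  0.2776]
321 [ 0.6379 -0.0854  0.2797]
333 [ 0.6442 -0.0857  0.2797]
345 [ 0.6508 -0.0859  0.2797]
357 [ 0.8473 -0.0937  0.0669]
369 [ 0.8643 -0.0945  0.0684]
-0.3 1280 [ 0.6404 -0.2137  0.2669] 0.6324 0.6509 0.2731
-0.2 2107 [ 0.6408 -0.1731  0.2667] 0.6127 0.6481 0.276
-0.1 1623 [ 0.6261 -0.0723  0.2699] 0.6088 0.6613 0.276
-0.02 4085 [0.6486 0.01   0.269 ] 0.6408 0.6677 0.2744
0.05 9 [0.6494 0.0508 0.263 ] 0.6487 0.65 0.2641
```

View pics/c5.png

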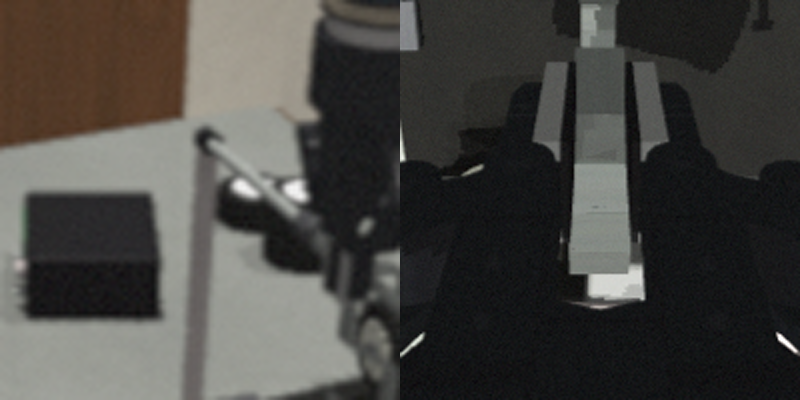

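Emit:
{"fn": "drive_tool", "kwargs": {
  "deltas": [0,0,0.2,0,0,0,0.4,0,0,0,0.4,0]
}}

```text
t: 6.5
tcp_pos: [0.6216, -0.0856, 0.2336]
tool_rot: [0.021, 1.0, 0.001, -0.001]
force: [0.6, 0.1, -0.4]
finger_gap: 0.134
```

Emit:
{"fn": "drive_tool", "kwargs": {
  "deltas": [0,0,0.1,0,0,0,0.1,0]
}}

```text
t: 6.7
tcp_pos: [0.6215, -0.0856, 0.2325]
tool_rot: [0.021, 1.0, 0.001, -0.002]
force: [-0.3, -0.3, -0.8]
finger_gap: 0.138
```

```bash
python3 - <<'E'
from h import *
s=snap('wrist','wrist6');st();P=cloud(s)
k=P[315:340,276:292,2]; print(np.nanmedian(k),P[265,284],P[255,284])
E
```

```text
{'t': 6.75, 'q': [-0.3153, 0.5025, 1.3907, 0.0013, 1.2518, -1.8438], 'tcp_pos': [0.6216, -0.0856, 0.2326], 'tool_rot': [0.0214, 0.9998, 0.0011, -0.0015], 'force': [0.0685, -0.1598, -0.6305], 'finger_gap': 0.1351}
0.276308614359488 [ 0.62434052 -0.08488575  0.25074356] [ 0.62395366 -0.08483667  0.24011437]
```

Emit:
{"fn": "drive_tool", "kwargs": {
  "deltas": [0,0,0.1,0,0,0,0.1,0]
}}

```text
t: 6.95
tcp_pos: [0.6215, -0.0856, 0.2315]
tool_rot: [0.021, 1.0, 0.001, -0.002]
force: [0.5, 0.5, -1.5]
finger_gap: 0.135
```

Emit:
{"fn": "drive_tool", "kwargs": {
  "deltas": [0,0,0.1,0,0,0,0.1,0]
}}

```text
t: 7.15
tcp_pos: [0.6214, -0.0855, 0.2303]
tool_rot: [0.021, 1.0, 0.001, -0.002]
force: [0.1, -0.0, -2.1]
finger_gap: 0.137
```

Emit:
{"fn": "drive_tool", "kwargs": {
  "deltas": [0,0,0,0,0,0,0,0]
}}

```text
t: 7.35
tcp_pos: [0.6214, -0.0855, 0.2303]
tool_rot: [0.021, 1.0, 0.001, -0.002]
force: [-1.0, 0.9, -0.0]
finger_gap: 0.138
```

Emit:
{"fn": "drive_tool", "kwargs": {
  "deltas": [0,0,0.1,0,0,0,0.1,0]
}}

```text
t: 7.55
tcp_pos: [0.6213, -0.0855, 0.2291]
tool_rot: [0.021, 1.0, 0.001, -0.002]
force: [-0.2, 0.6, -0.3]
finger_gap: 0.136
```

Emit:
{"fn": "drive_tool", "kwargs": {
  "deltas": [0,0,0.1,0,0,0,0.1,0]
}}

```text
t: 7.75
tcp_pos: [0.6213, -0.0856, 0.2281]
tool_rot: [0.021, 1.0, 0.001, -0.002]
force: [0.1, -0.0, -1.4]
finger_gap: 0.138
```

```bash
python3 - <<'E'
from h import *
s=snap('wrist','wrist7');st();P=cloud(s)
for r in range(235,365,8): print(r,P[r,284].round(4))
X,Y,Z=P[...,0],P[...,1],P[...,2]
for y in(-.18,-.16,-.14,-.12,-.11,-.05,-.03,-.01):
    k=(abs(Y-y)<.004)&(Z>.255)&(X>.63)&(X<.67)
    if k.sum()>5: print(y,k.sum(),X[k].min().round(4),X[k].max().round(4),np.percentile(Z[k],95).round(4))
for i in range(4):
    st()
E
```

```text
{'t': 7.8, 'q': [-0.3153, 0.5069, 1.3959, 0.0012, 1.2429, -1.8438], 'tcp_pos': [0.6213, -0.0855, 0.2281], 'tool_rot': [0.0213, 0.9998, 0.0012, -0.0018], 'force': [-0.456, 0.9851, -0.3737], 'finger_gap': 0.1346}
235 [ 0.649  -0.0856  0.1468]
243 [ 0.6552 -0.0859  0.1486]
251 [ 0.6236 -0.0847  0.2312]
259 [ 0.6235 -0.0848  0.241 ]
267 [ 0.6237 -0.0848  0.2493]
275 [ 0.6247 -0.0849  0.2555]
283 [ 0.626  -0.0849  0.2606]
291 [ 0.6275 -0.085   0.2651]
299 [ 0.6304 -0.0852  0.267 ]
307 [ 0.633  -0.0853  0.2692]
315 [ 0.6366 -0.0854  0.27  ]
323 [ 0.639  -0.0856  0.2725]
331 [ 0.6427 -0.0857  0.2731]
339 [ 0.6475 -0.0859  0.2724]
347 [ 0.6521 -0.0861  0.2722]
355 [ 0.6597 -0.0864  0.2685]
363 [ 0.8499 -0.0941  0.0675]
-0.18 384 0.6382 0.648 0.2686
-0.16 325 0.6386 0.6474 0.2687
-0.12 235 0.63 0.6334 0.3237
-0.11 7 0.63 0.6316 0.3108
-0.05 1238 0.63 0.6364 0.3251
-0.03 51 0.6411 0.643 0.2654
-0.01 641 0.6408 0.6538 0.2732
{'t': 7.8, 'q': [-0.3153, 0.5069, 1.3959, 0.0012, 1.2429, -1.8438], 'tcp_pos': [0.6213, -0.0855, 0.2281], 'tool_rot': [0.0213, 0.9998, 0.0012, -0.0018], 'force': [-0.456, 0.9851, -0.3737], 'finger_gap': 0.1346}
{'t': 7.8, 'q': [-0.3153, 0.5069, 1.3959, 0.0012, 1.2429, -1.8438], 'tcp_pos': [0.6213, -0.0855, 0.2281], 'tool_rot': [0.0213, 0.9998, 0.0012, -0.0018], 'force': [-0.456, 0.9851, -0.3737], 'finger_gap': 0.1346}
{'t': 7.8, 'q': [-0.3153, 0.5069, 1.3959, 0.0012, 1.2429, -1.8438], 'tcp_pos': [0.6213, -0.0855, 0.2281], 'tool_rot': [0.0213, 0.9998, 0.0012, -0.0018], 'force': [-0.456, 0.9851, -0.3737], 'finger_gap': 0.1346}
{'t': 7.8, 'q': [-0.3153, 0.5069, 1.3959, 0.0012, 1.2429, -1.8438], 'tcp_pos': [0.6213, -0.0855, 0.2281], 'tool_rot': [0.0213, 0.9998, 0.0012, -0.0018], 'force': [-0.456, 0.9851, -0.3737], 'finger_gap': 0.1346}
```

View pics/wrist7.png

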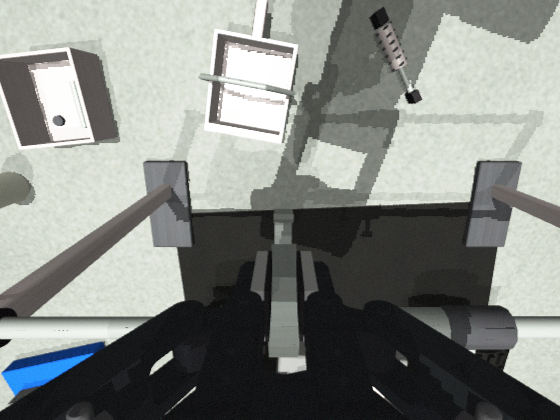

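The wrist view shows the hook crown on the rail, spine near (284,270). The bright nut and dark collar lie to the right at (400–515,327). The crown height matches contact with the rail, so I'll slide left.

Emit:
{"fn": "drive_tool", "kwargs": {
  "deltas": [0,0.5,0,0,0,1,0,0,0,1.5,0,0,0,2,0,0,0,2.4,0,0,0,2.8,0,0,0,2.8,0,0]
}}

```text
t: 8.5
tcp_pos: [0.6225, -0.0568, 0.2282]
tool_rot: [0.021, 1.0, 0.001, -0.002]
force: [-0.7, 0.3, -1.2]
finger_gap: 0.137
```

```bash
python3 - <<'E'
from h import *
s=snap('wrist','wrist8');st();P=cloud(s)
for r in range(300,350,8): print(r,P[r,284].round(4))
F=s['frame'][310:345,285:520].astype(int).mean(-1)
X,Y,Z=P[...,0],P[...,1],P[...,2]
for u in range(330,500,8): print(u,s['frame'][327,u],P[327,u].round(4))
E
```

```text
{'t': 8.55, 'q': [-0.2708, 0.5039, 1.4012, 0.0014, 1.2406, -1.7999], 'tcp_pos': [0.6225, -0.0572, 0.2282], 'tool_rot': [0.0211, 0.9998, 0.0011, -0.0018], 'force': [0.274, 0.0104, -1.0481], 'finger_gap': 0.1371}
300 [ 0.6319 -0.0565  0.2672]
308 [ 0.6349 -0.0566  0.269 ]
316 [ 0.6375 -0.0567  0.2712]
324 [ 0.6411 -0.0569  0.2719]
332 [ 0.6454 -0.0571  0.2719]
340 [ 0.6488 -0.0572  0.273 ]
348 [ 0.6545 -0.0574  0.2714]
330 [21 22 23] [ 0.6071 -0.0428  0.3192]
338 [11 17 12] [ 0.6076 -0.0405  0.3188]
346 [16 21 19] [ 0.6075 -0.0382  0.3189]
354 [20 20 24] [ 0.6171 -0.0333  0.3067]
362 [23 24 24] [ 0.6177 -0.0306  0.3062]
370 [23 25 26] [ 0.6151 -0.0289  0.3096]
378 [22 23 25] [ 0.6142 -0.0269  0.311 ]
386 [19 21 23] [ 0.6127 -0.0251  0.3129]
394 [20 19 20] [ 0.6126 -0.0228  0.3132]
402 [22 23 23] [ 0.6127 -0.0204  0.3132]
410 [27 28 31] [ 0.6125 -0.0181  0.3136]
418 [21 25 26] [ 0.6128 -0.0156  0.3133]
426 [22 23 27] [ 0.613  -0.0132  0.3132]
434 [56 57 59] [0.646  0.0103 0.2716]
442 [56 53 58] [0.6475 0.0147 0.27  ]
450 [56 56 56] [0.6474 0.0182 0.2703]
458 [131 142 131] [0.65   0.0237 0.2671]
466 [227 232 226] [0.6512 0.0282 0.2659]
474 [226 230 224] [0.6495 0.0304 0.2682]
482 [225 230 223] [0.6511 0.0353 0.2664]
490 [225 230 223] [0.6503 0.0382 0.2676]
498 [225 231 224] [0.6507 0.0421 0.2673]
```

View pics/wrist8.png

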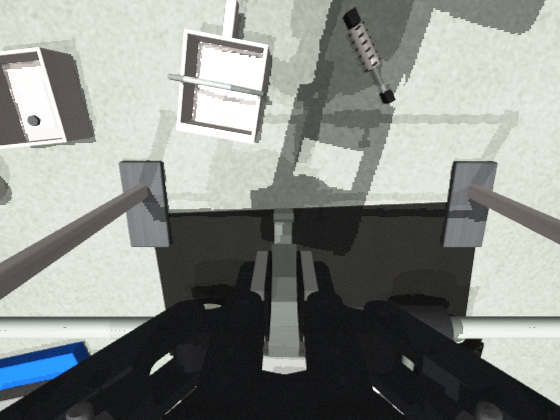

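Emit:
{"fn": "drive_tool", "kwargs": {
  "deltas": [0,0.2,0,0,0,0.4,0,0,0,0.5,0,0,0,0.5,0,0]
}}

```text
t: 8.95
tcp_pos: [0.6228, -0.0521, 0.2282]
tool_rot: [0.021, 1.0, 0.001, -0.002]
force: [-0.6, -0.8, -0.7]
finger_gap: 0.134
```

Emit:
{"fn": "drive_tool", "kwargs": {
  "deltas": [0,0.1,0,0,0,0.1,0,0]
}}

```text
t: 9.15
tcp_pos: [0.6227, -0.051, 0.2282]
tool_rot: [0.021, 1.0, 0.001, -0.002]
force: [0.1, 0.4, -1.5]
finger_gap: 0.14
```

Emit:
{"fn": "drive_tool", "kwargs": {
  "deltas": [0,0.1,0,0,0,0.1,0,0]
}}

```text
t: 9.35
tcp_pos: [0.6228, -0.0499, 0.2282]
tool_rot: [0.021, 1.0, 0.001, -0.002]
force: [-0.3, 1.0, -0.6]
finger_gap: 0.136
```

Emit:
{"fn": "drive_tool", "kwargs": {
  "deltas": [0,0.1,0,0,0,0.1,0,0]
}}

```text
t: 9.55
tcp_pos: [0.6228, -0.0488, 0.2282]
tool_rot: [0.021, 1.0, 0.001, -0.002]
force: [0.2, 0.2, -0.9]
finger_gap: 0.137
```

Emit:
{"fn": "drive_tool", "kwargs": {
  "deltas": [0,0.1,0,0,0,0.1,0,0]
}}

```text
t: 9.75
tcp_pos: [0.6228, -0.0476, 0.2282]
tool_rot: [0.021, 1.0, 0.001, -0.002]
force: [0.4, 0.2, -1.5]
finger_gap: 0.134
```

Emit:
{"fn": "drive_tool", "kwargs": {
  "deltas": [0,0.07,0,0,0,0.07,0,0]
}}

```text
t: 9.95
tcp_pos: [0.6229, -0.0468, 0.2282]
tool_rot: [0.021, 1.0, 0.001, -0.002]
force: [-0.1, -0.7, -0.5]
finger_gap: 0.136
```

Emit:
{"fn": "drive_tool", "kwargs": {
  "deltas": [0,0.06,0,0,0,0.06,0,0]
}}

```text
t: 10.15
tcp_pos: [0.6229, -0.0461, 0.2282]
tool_rot: [0.021, 1.0, 0.001, -0.002]
force: [-0.0, -0.6, -0.7]
finger_gap: 0.132
```

Emit:
{"fn": "drive_tool", "kwargs": {
  "deltas": [0,0.05,0,0,0,0.05,0,0]
}}

```text
t: 10.35
tcp_pos: [0.6229, -0.0456, 0.2282]
tool_rot: [0.021, 1.0, 0.001, -0.002]
force: [1.1, -1.0, -1.6]
finger_gap: 0.137
```

Emit:
{"fn": "drive_tool", "kwargs": {
  "deltas": [0,0.05,0,0,0,0.05,0,0]
}}

```text
t: 10.55
tcp_pos: [0.6229, -0.045, 0.2282]
tool_rot: [0.021, 1.0, 0.001, -0.002]
force: [0.5, 0.2, -1.6]
finger_gap: 0.134
```

Emit:
{"fn": "drive_tool", "kwargs": {
  "deltas": [0,0.05,0,0,0,0.05,0,0]
}}

```text
t: 10.75
tcp_pos: [0.6229, -0.0444, 0.2282]
tool_rot: [0.021, 1.0, 0.001, -0.002]
force: [1.4, -0.5, -1.1]
finger_gap: 0.136
```

Emit:
{"fn": "drive_tool", "kwargs": {
  "deltas": [0,0.05,0,0,0,0.05,0,0]
}}

```text
t: 10.95
tcp_pos: [0.6229, -0.0439, 0.2282]
tool_rot: [0.021, 1.0, 0.001, -0.002]
force: [-0.2, -0.0, -0.3]
finger_gap: 0.133
```

Emit:
{"fn": "drive_tool", "kwargs": {
  "deltas": [0,0.05,0,0,0,0.05,0,0]
}}

```text
t: 11.15
tcp_pos: [0.623, -0.0433, 0.2282]
tool_rot: [0.021, 1.0, 0.002, -0.002]
force: [-0.5, -1.1, -1.8]
finger_gap: 0.135
```

Emit:
{"fn": "drive_tool", "kwargs": {
  "deltas": [0,0.05,0,0,0,0.05,0,0]
}}

```text
t: 11.35
tcp_pos: [0.623, -0.0427, 0.2282]
tool_rot: [0.021, 1.0, 0.002, -0.002]
force: [-0.0, 0.1, -1.1]
finger_gap: 0.134
```

Emit:
{"fn": "drive_tool", "kwargs": {
  "deltas": [0,0.05,0,0,0,0.05,0,0]
}}

```text
t: 11.55
tcp_pos: [0.623, -0.0421, 0.2282]
tool_rot: [0.021, 1.0, 0.002, -0.002]
force: [0.2, -0.4, -1.0]
finger_gap: 0.138
```

Emit:
{"fn": "drive_tool", "kwargs": {
  "deltas": [0,0.05,0,0,0,0.05,0,0]
}}

```text
t: 11.75
tcp_pos: [0.623, -0.0416, 0.2282]
tool_rot: [0.021, 1.0, 0.002, -0.002]
force: [0.4, 0.1, -0.7]
finger_gap: 0.137
```

Emit:
{"fn": "drive_tool", "kwargs": {
  "deltas": [0,0.05,0,0,0,0.05,0,0]
}}

```text
t: 11.95
tcp_pos: [0.623, -0.0409, 0.2282]
tool_rot: [0.021, 1.0, 0.002, -0.002]
force: [-0.9, -0.3, -0.6]
finger_gap: 0.137
```

Emit:
{"fn": "drive_tool", "kwargs": {
  "deltas": [0,0.05,0,0,0,0.05,0,0]
}}

```text
t: 12.15
tcp_pos: [0.6231, -0.0405, 0.2282]
tool_rot: [0.021, 1.0, 0.002, -0.002]
force: [-0.3, 0.1, -0.2]
finger_gap: 0.138
```

Emit:
{"fn": "drive_tool", "kwargs": {
  "deltas": [0,0.05,0,0,0,0.05,0,0]
}}

```text
t: 12.35
tcp_pos: [0.623, -0.0404, 0.2282]
tool_rot: [0.021, 1.0, 0.001, -0.002]
force: [-0.2, -1.1, -1.4]
finger_gap: 0.135
```

Emit:
{"fn": "drive_tool", "kwargs": {
  "deltas": [0,0.05,0,0,0,0.05,0,0]
}}

```text
t: 12.55
tcp_pos: [0.623, -0.0404, 0.2282]
tool_rot: [0.021, 1.0, 0.001, -0.002]
force: [-0.3, -1.7, -1.9]
finger_gap: 0.138
```

The tool stopped at y = −0.0404, so the hook is on the nut. I'll build up the push gradually.

Emit:
{"fn": "drive_tool", "kwargs": {
  "deltas": [0,0.1,0,0,0,0.1,0,0,0,0.1,0,0]
}}

```text
t: 12.85
tcp_pos: [0.623, -0.0401, 0.2282]
tool_rot: [0.021, 1.0, 0.0, -0.002]
force: [-1.2, -5.0, -2.3]
finger_gap: 0.137
```

Emit:
{"fn": "drive_tool", "kwargs": {
  "deltas": [0,0.15,0,0,0,0.15,0,0,0,0.15,0,0]
}}

```text
t: 13.15
tcp_pos: [0.6229, -0.0401, 0.2282]
tool_rot: [0.021, 1.0, -0.001, -0.002]
force: [-1.5, -7.0, -1.4]
finger_gap: 0.139
```

Emit:
{"fn": "drive_tool", "kwargs": {
  "deltas": [0,0.2,0,0,0,0.2,0,0,0,0.2,0,0]
}}

```text
t: 13.45
tcp_pos: [0.6229, -0.04, 0.2283]
tool_rot: [0.021, 1.0, -0.003, -0.002]
force: [-1.3, -7.5, -0.9]
finger_gap: 0.137
```

Emit:
{"fn": "drive_tool", "kwargs": {
  "deltas": [0,0.25,0,0,0,0.25,0,0,0,0.25,0,0]
}}

```text
t: 13.75
tcp_pos: [0.6228, -0.04, 0.2283]
tool_rot: [0.022, 1.0, -0.005, -0.003]
force: [-1.4, -8.6, -1.2]
finger_gap: 0.137
```

Emit:
{"fn": "drive_tool", "kwargs": {
  "deltas": [0,0.28,0,0,0,0.28,0,0,0,0.28,0,0,0,0.28,0,0,0,0.28,0,0,0,0.28,0,0,0,0.28,0,0]
}}

```text
t: 14.45
tcp_pos: [0.6228, -0.0402, 0.2284]
tool_rot: [0.022, 1.0, -0.007, -0.003]
force: [-1.4, -9.4, -2.1]
finger_gap: 0.132
```

Emit:
{"fn": "drive_tool", "kwargs": {
  "deltas": [0,0.32,0,0,0,0.32,0,0,0,0.32,0,0,0,0.32,0,0,0,0.32,0,0,0,0.32,0,0,0,0.32,0,0,0,0.32,0,0,0,0.32,0,0,0,0.32,0,0,0,0.32,0,0]
}}

```text
t: 15.55
tcp_pos: [0.6228, -0.0403, 0.2284]
tool_rot: [0.023, 1.0, -0.01, -0.003]
force: [-0.7, -10.6, -1.8]
finger_gap: 0.136
```

```bash
python3 - <<'E'
from h import *
s=snap('wrist','wrist9');st();P=cloud(s)
for r in range(235,365,12): print(r,P[r,284].round(4))
s=snap('side','side9');st()
E
```

```text
{'t': 15.6, 'q': [-0.2322, 0.5029, 1.4026, -0.0224, 1.2379, -1.7505], 'tcp_pos': [0.6228, -0.0403, 0.2284], 'tool_rot': [0.0226, 0.9997, -0.0102, -0.0031], 'force': [-2.1525, -10.5172, -0.6655], 'finger_gap': 0.1335}
235 [ 0.6501 -0.0422  0.1471]
247 [ 0.6243 -0.0394  0.2277]
259 [ 0.6248 -0.0392  0.2416]
271 [ 0.6255 -0.039   0.2531]
283 [ 0.627  -0.0389  0.2618]
295 [ 0.6311 -0.039   0.2652]
307 [ 0.6341 -0.0391  0.2702]
319 [ 0.6398 -0.0393  0.2709]
331 [ 0.6446 -0.0395  0.2729]
343 [ 0.6519 -0.0398  0.2718]
355 [ 0.661  -0.0403  0.269 ]
{'t': 15.65, 'q': [-0.2322, 0.5029, 1.4026, -0.0224, 1.2379, -1.7505], 'tcp_pos': [0.6228, -0.0403, 0.2284], 'tool_rot': [0.0226, 0.9997, -0.0102, -0.0031], 'force': [-1.0116, -9.9992, -2.39], 'finger_gap': 0.1323}
```

View pics/wrist9.png

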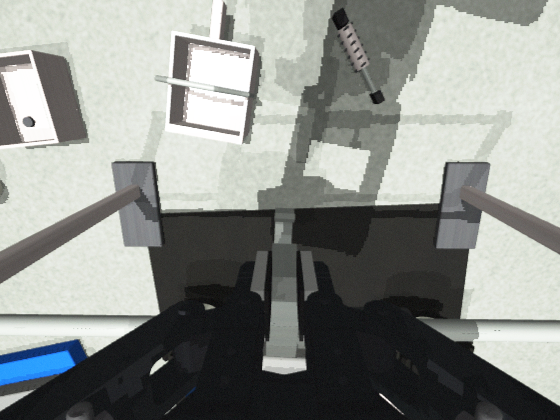

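Between 9 and 10.6 N has been held for over 1 s, and the hook is upright at (284,300). I'll relax the push and then open.

Emit:
{"fn": "drive_tool", "kwargs": {
  "deltas": [0,0.1,0,0,0,0,0,0,0,0,0,0,0,0,0,0]
}}

```text
t: 16.05
tcp_pos: [0.6228, -0.0409, 0.2284]
tool_rot: [0.023, 1.0, -0.011, -0.003]
force: [-0.1, -6.5, -2.5]
finger_gap: 0.138
```

```bash
python3 - <<'E'
from h import *
st()
E
```

```text
{'t': 16.05, 'q': [-0.2326, 0.503, 1.4025, -0.0235, 1.2376, -1.7504], 'tcp_pos': [0.6228, -0.0409, 0.2284], 'tool_rot': [0.0226, 0.9997, -0.0107, -0.003], 'force': [-0.0961, -6.488, -2.5446], 'finger_gap': 0.138}
```

Emit:
{"fn": "drive_tool", "kwargs": {
  "deltas": [0,-0.1,0,0,0,-0.1,0,0]
}}

```text
t: 16.25
tcp_pos: [0.6229, -0.0412, 0.2284]
tool_rot: [0.023, 1.0, -0.01, -0.003]
force: [0.1, -1.8, -1.3]
finger_gap: 0.136
```

Emit:
{"fn": "drive_tool", "kwargs": {
  "deltas": [0,0,0,0,0,0,0,0]
}}

```text
t: 16.45
tcp_pos: [0.6229, -0.0411, 0.2284]
tool_rot: [0.022, 1.0, -0.01, -0.003]
force: [0.0, -3.1, -1.0]
finger_gap: 0.134
```

Opening slowly.

Emit:
{"fn": "drive_tool", "kwargs": {
  "deltas": [0,-0.05,0,0,0,-0.05,0,0,0,-0.05,0,0,0,-0.05,0,0,0,-0.05,0,0,0,-0.05,0,0],
  "hand": 3.5
}}

```text
t: 17.05
tcp_pos: [0.6229, -0.0414, 0.2285]
tool_rot: [0.022, 1.0, -0.01, -0.003]
force: [1.3, -0.3, -0.4]
finger_gap: 0.41
```

```bash
python3 - <<'E'
from h import *
s=snap('wrist','wrist10');st();P=cloud(s)
for r in range(235,365,12): print(r,P[r,284].round(4))
E
```

```text
{'t': 17.1, 'q': [-0.2342, 0.5029, 1.4024, -0.0221, 1.2377, -1.753], 'tcp_pos': [0.6229, -0.0415, 0.2285], 'tool_rot': [0.0224, 0.9997, -0.0101, -0.0029], 'force': [0.3193, 0.1744, -1.0424], 'finger_gap': 0.4103}
235 [ 0.6502 -0.0433  0.1473]
247 [ 0.6263 -0.0408  0.2236]
259 [ 0.6259 -0.0404  0.2397]
271 [ 0.626  -0.0402  0.2525]
283 [ 0.6279 -0.0401  0.2605]
295 [ 0.6311 -0.0402  0.2655]
307 [ 0.635  -0.0403  0.2691]
319 [ 0.64   -0.0405  0.2708]
331 [ 0.6452 -0.0407  0.2723]
343 [ 0.652  -0.041   0.2718]
355 [ 0.6628 -0.0416  0.2672]
```

View pics/wrist10.png

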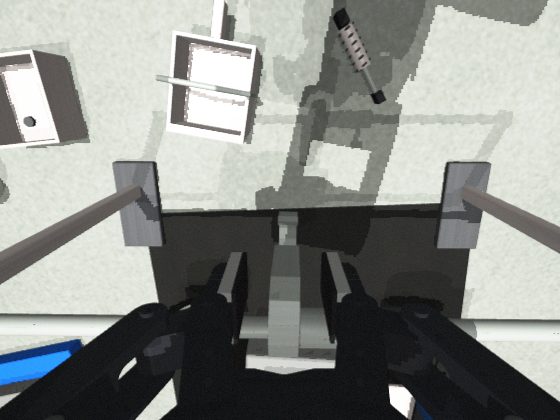

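The hook hangs free near (286,310), with gaps to both pads at (235) and (335), seated on the rail. I'll back away toward the robot.

Emit:
{"fn": "drive_tool", "kwargs": {
  "deltas": [0,0,0,0,0,0,0,0,0.5,0,0,0,1.5,0,0,0,3,0,0,0,5,0,0,0,8,0,-2,0,11,0,-6,0,14,0,-8,0,16,0,-8,0,16,0,-8,0]
}}

```text
t: 18.2
tcp_pos: [0.4603, -0.032, 0.3102]
tool_rot: [0.023, 1.0, -0.01, -0.003]
force: [-0.7, -0.4, -0.3]
finger_gap: 0.407
```

```bash
python3 - <<'E'
from h import *
s=snap('wrist','wrist11');b=snap('side','side11');t=snap('top','top11');st()
for nm in('wrist11','side11','top11'):
    q=load(nm);P=cloud(q);X,Y,Z=P[...,0],P[...,1],P[...,2]
    k=(np.hypot(X-.645,Y+.04)<.035)&(Z>.13)&(Z<.29); print(nm,k.sum(), bx(P[k&(Z>.272)]) if (k&(Z>.272)).sum()>5 else '')
    F=q['frame'].astype(int)
    k=(np.hypot(X-.53,Y+.115)<.1)&(Z>.045)&(Z<.055)&(F.min(-1)>80)
    if k.sum()>5: print('rim',k.sum(),bx(P[k]))
    k=(np.hypot(X-.53,Y+.115)<.05)&(Z>.105)&(Z<.118)
    if k.sum()>5: print('bail',k.sum(),bx(P[k]),P[k].mean(0))
a=b['frame'][:,:,::-1]
m=np.hstack([cv2.resize(a[90:290,250:450],(400,400),interpolation=2),cv2.resize(t['frame'][80:220,200:340,::-1],(400,400),interpolation=2)])
cv2.imwrite('pics/c11.png',m)
E
```

```text
{'t': 18.35, 'q': [-0.2967, 0.1852, 1.6669, -0.0217, 1.289, -1.8164], 'tcp_pos': [0.4638, -0.0328, 0.3092], 'tool_rot': [0.0225, 0.9997, -0.0101, -0.0026], 'force': [-0.42, -0.0109, 0.3166], 'finger_gap': 0.4093}
wrist11 597 
rim 924 (array([ 514.3, -113. ]), array([ 84.8, 130.1]), -11.89)
bail 156 (array([ 528.3, -115.1]), array([ 5.2, 45.7]), 77.25) [ 0.5280447  -0.11411313  0.10952967]
side11 342 (array([643.5, -29.1]), array([19.9, 38.7]), -85.37)
rim 256 (array([ 512.7, -112.4]), array([ 88.3, 131.3]), -11.58)
bail 23 (array([ 526.4, -117.6]), array([ 4.9, 40.6]), 78.66) [ 0.52541138 -0.12032574  0.11080464]
top11 69 (array([652.7, -39.6]), array([11.7, 61.4]), 73.17)
rim 149 (array([ 513.8, -114.3]), array([ 84.5, 129.6]), -12.23)
bail 26 (array([ 528.5, -115.5]), array([ 5.4, 46.8]), 76.87) [ 0.52802922 -0.11646936  0.11092762]
```

View pics/c11.png

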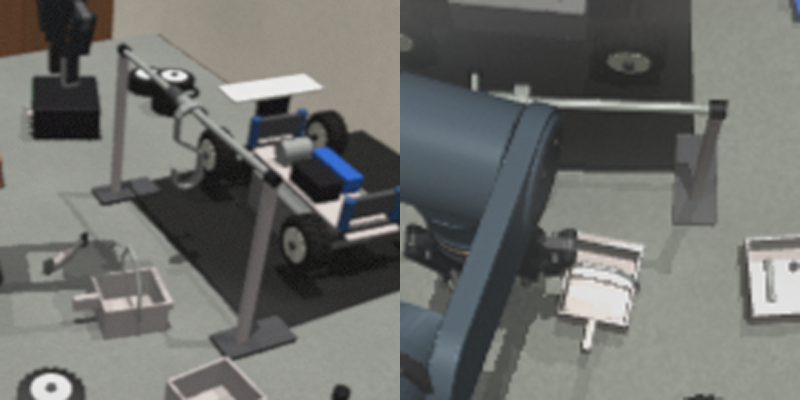

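View pics/wrist11.png

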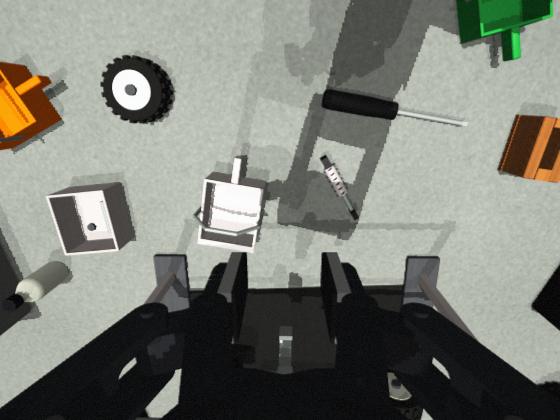

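The side view shows the hook hanging upright on the rail beside the collar at (188,140), with nothing disturbed. The wrist view shows the bin's tab at about (237,170).

```bash
python3 - <<'E'
from h import *
q=load('wrist11');P=cloud(q);X,Y,Z=P[...,0],P[...,1],P[...,2]
a=np.radians(-12);ex=np.array([np.cos(a),np.sin(a)]);ey=np.array([-ex[1],ex[0]])
c=np.array([.529,-.116]);d=P[...,:2]-c;px=d@ex;py=d@ey
k=(px<-.047)&(px>-.1)&(abs(py)<.03)&(Z>.035)&(Z<.06); print('tab',k.sum(),bx(P[k]),px[k].min(),py[k].mean(),py[k].min(),py[k].max(),Z[k].mean())
k=(abs(px)<.06)&(abs(py)<.06)&(Z>.044)&(Z<.054); print(px[k].min(),px[k].max(),py[k].min(),py[k].max())
plan(.4645,-.1023,.10,78)
plan(.4645,-.1023,.018,78)
E
```

```text
tab 213 (array([ 466.7, -101.1]), array([10.2, 33.6]), -12.58) -0.08082779147259461 0.0022290737042669814 -0.0034445428775582896 0.006840412798080397 0.045259063304632
-0.05983790847708365 0.05000280871455985 -0.04252233744081676 0.045453946737491695
delta [-0.48 -6.52 21.06] turn 9.42 rows 5 q6 -104.1
delta [-0.52 -6.35 29.26] turn 9.42 rows 6 q6 -104.1
```

```bash
python3 - <<'E'
from h import *
plan(.4648,-.1007,.09,77.5)
E
```

```text
delta [-0.51 -6.34 22.06] turn 9.92 rows 5 q6 -104.1
```

Emit:
{"fn": "drive_tool", "kwargs": {
  "deltas": [-0.2,-2,3,2,-0.5,-4,7,5,-0.5,-6.3,11,8,-0.5,-6.3,15,10,-0.5,-6.3,19,10,-0.5,-6.3,22,10,-0.5,-6.3,22,10,-0.5,-6.3,22,10],
  "hand": 3.5
}}

```text
t: 19.15
tcp_pos: [0.4652, -0.1005, 0.0899]
tool_rot: [0.11, 0.994, -0.01, -0.002]
force: [-0.9, 0.1, 0.2]
finger_gap: 0.407
```

```bash
python3 - <<'E'
from h import *
q=snap('wrist','wrist12');st();P=cloud(q);X,Y,Z=P[...,0],P[...,1],P[...,2]
a=np.radians(-12.3);ex=np.array([np.cos(a),np.sin(a)]);ey=np.array([-ex[1],ex[0]])
c=np.array([.529,-.116]);d=P[...,:2]-c;px=d@ex;py=d@ey
k=(px<-.05)&(px>-.09)&(abs(py)<.015)&(Z>.035)&(Z<.06)
if k.sum()>5:print('tab',k.sum(),bx(P[k]),px[k].min(),py[k].mean(),Z[k].mean())
plan(.4648,-.1007,.018,77.5)
E
```

```text
{'t': 19.2, 'q': [-0.4336, 0.5177, 1.9035, -0.0313, 0.716, -1.7615], 'tcp_pos': [0.4659, -0.1008, 0.091], 'tool_rot': [0.1095, 0.9939, -0.0105, -0.0011], 'force': [-0.1454, 0.0601, 0.6324], 'finger_gap': 0.409}
tab 668 (array([ 465.5, -100.6]), array([ 9.8, 30.6]), -12.28) -0.08065712607834033 0.0014918248494009733 0.04541511593675164
delta [0.11 0.13 7.3 ] turn -0.07 rows 2 q6 -100.9
```

View pics/wrist12.png

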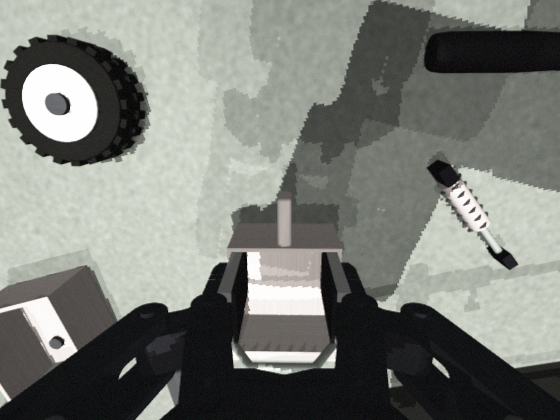

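The tab at (285,220) is centred between the fingers at (240) and (345). I'll descend and grip.

Emit:
{"fn": "drive_tool", "kwargs": {
  "deltas": [0.1,0.1,2,0,0.1,0.1,4,0,0.1,0.1,6,0,0.1,0.1,7.3,0,0.1,0.1,7.3,0,0.1,0.1,7.3,0]
}}

```text
t: 19.8
tcp_pos: [0.4663, -0.1016, 0.0193]
tool_rot: [0.109, 0.994, -0.011, 0.0]
force: [0.2, 0.8, -0.3]
finger_gap: 0.414
```

Emit:
{"fn": "drive_tool", "kwargs": {
  "deltas": [0,0,0,0,0,0,0,0,0,0,0,0,0,0,0,0,0,0,0,0,0,0,0,0],
  "hand": 0,
  "squeeze": 80
}}

```text
t: 20.4
tcp_pos: [0.4666, -0.1017, 0.02]
tool_rot: [0.109, 0.994, -0.011, 0.001]
force: [-0.8, 0.5, 5.9]
finger_gap: -0.007
```

```bash
python3 - <<'E'
from h import *
q=snap('wrist','wrist13');st();plan(.4648,-.1007,.018,77.5)
E
```

```text
{'t': 20.45, 'q': [-0.4348, 0.6587, 1.9436, -0.0405, 0.5308, -1.7516], 'tcp_pos': [0.4666, -0.1017, 0.02], 'tool_rot': [0.1093, 0.9939, -0.0111, 0.0009], 'force': [-0.0633, 0.6513, 6.2676], 'finger_gap': 0.0012}
delta [0.2  0.06 0.2 ] turn -0.06 rows 1 q6 -100.4
```

View pics/wrist13.png

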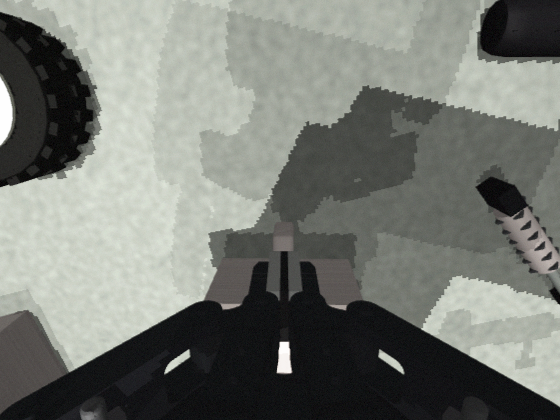

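```bash
python3 - <<'E'
from h import *
q=load('wrist13'); w=q['frame'][:,:,::-1]
m=cv2.resize(w[200:400,184:384],(600,600),interpolation=2);cv2.imwrite('pics/c13.png',m)
P=cloud(q)
for r in range(222,380,8): print(r,P[r,284].round(4),P[r,262].round(3),P[r,306].round(3))
snap('side','side13');a=load('side13')['frame'][:,:,::-1];cv2.imwrite('pics/c13b.png',cv2.resize(a[180:280,240:380],(784,560),interpolation=2))
E
```

```text
222 [ 0.4506 -0.097   0.0276] [ 0.458 -0.113 -0.001] [ 0.464 -0.087 -0.002]
230 [ 0.451  -0.0969  0.0376] [ 0.464 -0.115 -0.003] [ 0.47  -0.088 -0.003]
238 [ 0.4516 -0.0968  0.0462] [ 0.468 -0.116 -0.001] [ 0.474 -0.089 -0.001]
246 [ 0.4557 -0.0977  0.0459] [ 0.474 -0.117 -0.002] [ 0.48  -0.09  -0.002]
254 [ 0.4558 -0.0976  0.0542] [ 0.479 -0.118 -0.002] [ 0.485 -0.091 -0.001]
262 [ 0.4562 -0.0975  0.0611] [ 0.458 -0.108  0.054] [ 0.462 -0.089  0.054]
270 [ 0.4566 -0.0975  0.0673] [ 0.458 -0.108  0.061] [ 0.462 -0.089  0.061]
278 [ 0.4562 -0.0972  0.0745] [ 0.458 -0.107  0.068] [ 0.462 -0.089  0.067]
286 [ 0.456  -0.097   0.0806] [ 0.458 -0.107  0.074] [ 0.462 -0.09   0.073]
294 [ 0.4582 -0.0975  0.0825] [ 0.452 -0.104  0.09 ] [ 0.455 -0.089  0.091]
302 [ 0.4611 -0.0981  0.083 ] [ 0.453 -0.104  0.093] [ 0.457 -0.089  0.092]
310 [ 0.4642 -0.0988  0.0834] [ 0.454 -0.103  0.097] [ 0.456 -0.089  0.097]
318 [ 0.4675 -0.0995  0.0836] [ 0.455 -0.103  0.1  ] [ 0.457 -0.09   0.101]
326 [ 0.4707 -0.1002  0.0839] [ 0.454 -0.103  0.104] [ 0.457 -0.09   0.104]
334 [ 0.475  -0.1012  0.0829] [ 0.449 -0.101  0.114] [ 0.451 -0.089  0.115]
342 [ 0.545  -0.1186  0.0018] [ 0.449 -0.101  0.118] [ 0.452 -0.089  0.117]
350 [ 0.5518 -0.1202  0.0014] [ 0.45 -0.1   0.12] [ 0.452 -0.09   0.12 ]
358 [ 0.5586 -0.1217  0.0012] [ 0.45  -0.1    0.122] [ 0.451 -0.09   0.123]
366 [ 0.5647 -0.1231  0.0019] [ 0.449 -0.1    0.126] [ 0.451 -0.09   0.126]
374 [ 0.4573 -0.0965  0.1206] [ 0.451 -0.1    0.126] [ 0.452 -0.09   0.127]
```

View pics/c13.png

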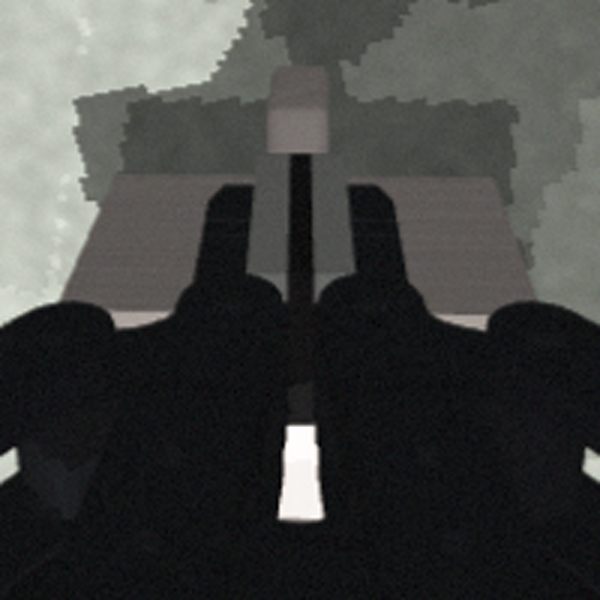

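View pics/c13b.png

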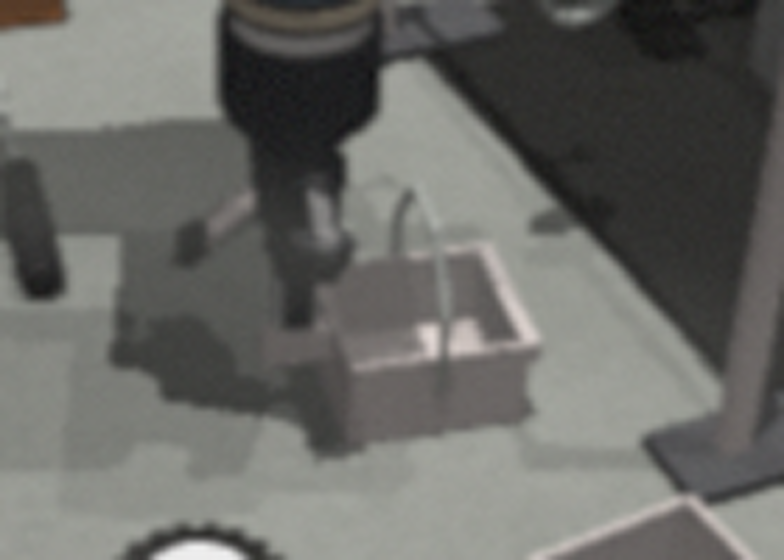

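```bash
python3 - <<'E'
from h import *
for n,tz,tx,ty in(('wrist9',.2284,.6228,-.0403),('wrist10',.2285,.6229,-.0414),('wrist12',.091,.4659,-.1008),('wrist13',.02,.4666,-.1017),('wrist5',.2375,.6215,-.0857)):
    q=load(n);P=cloud(q);D=P-np.array([tx,ty,tz])
    k=(np.hypot(D[...,0],D[...,1])<.04)&(D[...,2]>-.03)&(D[...,2]<.05)
    kk=k&~((np.arange(560)>270)&(np.arange(560)<302))[None]
    if kk.sum():
        v,u=np.nonzero(kk); print(n,kk.sum(),'z rel',np.percentile(D[kk][:,2],[0,1,5,20,50]).round(3), 'rows',v.min(),v.max(), 'u',u.min(),u.max(),'y',D[kk][:,1].min().round(3),D[kk][:,1].max().round(3))
E
```

```text
wrist9 1322 z rel [0.03  0.031 0.033 0.037 0.042] rows 251 356 u 236 356 y -0.018 0.035
wrist10 3518 z rel [0.026 0.029 0.032 0.036 0.041] rows 252 355 u 208 359 y -0.029 0.033
wrist12 1822 z rel [0.025 0.027 0.03  0.035 0.041] rows 252 318 u 207 361 y -0.027 0.034
wrist13 10686 z rel [-0.024 -0.023 -0.023 -0.022 -0.021] rows 168 309 u 210 352 y -0.04 0.04
wrist5 1372 z rel [0.028 0.029 0.031 0.035 0.042] rows 251 356 u 236 331 y -0.018 0.021
```

The gap reads 0. The crop shows the shut fingertips (300,150 in the crop) resting on top of the tab instead of straddling it. The tips really sit about 28 mm higher than the reported TCP, so I'll open, go lower in steps and watch the force.

Emit:
{"fn": "drive_tool", "kwargs": {
  "deltas": [0,0,0,0,0,0,0,0,0,0,0,0,0,0,0,0],
  "hand": 3.5
}}

```text
t: 20.9
tcp_pos: [0.4663, -0.1015, 0.0198]
tool_rot: [0.109, 0.994, -0.011, 0.001]
force: [0.2, 0.8, 0.1]
finger_gap: 0.412
```

```bash
python3 - <<'E'
from h import *
q=snap('wrist','wrist14');st();P=cloud(q)
X,Y,Z=P[...,0],P[...,1],P[...,2]
k=(np.hypot(X-.4666,Y+.1017)<.045)&(Z>.035)&(Z<.2)
for u in range(215,360,12):
    v=np.nonzero(k[:,u])[0]; print(u,v.min() if len(v) else '',P[v.min(),u].round(3) if len(v) else '')
cam=-q['R'].T@q['t']; 
for p in([.4555,-.099,.02],[.4555,-.099,.05]):
    c=q['R']@np.array(p)+q['t'];print(p,c[0]/c[2]*q['fx']+q['cx'],c[1]/c[2]*q['fy']+q['cy'])
E
```

```text
{'t': 20.95, 'q': [-0.4348, 0.6591, 1.9438, -0.0404, 0.5309, -1.7516], 'tcp_pos': [0.4664, -0.1015, 0.0198], 'tool_rot': [0.1093, 0.9939, -0.011, 0.0006], 'force': [0.1029, -0.3232, -0.6783], 'finger_gap': 0.4095}
215 266 [ 0.453 -0.128  0.057]
227 262 [ 0.451 -0.121  0.061]
239 252 [ 0.451 -0.117  0.052]
251 287 [ 0.479 -0.121  0.035]
263 288 [ 0.481 -0.115  0.035]
275 289 [ 0.483 -0.109  0.035]
287 229 [ 0.451 -0.095  0.036]
299 229 [ 0.453 -0.09   0.035]
311 292 [ 0.489 -0.091  0.035]
323 252 [ 0.459 -0.08   0.052]
335 252 [ 0.461 -0.075  0.05 ]
347 263 [ 0.466 -0.071  0.054]
359 278 [ 0.467 -0.068  0.067]
[0.4555, -0.099, 0.02] 282.41968073278434 226.75799520952899
[0.4555, -0.099, 0.05] 280.74873832278234 250.75969869611896
```

View pics/wrist14.png

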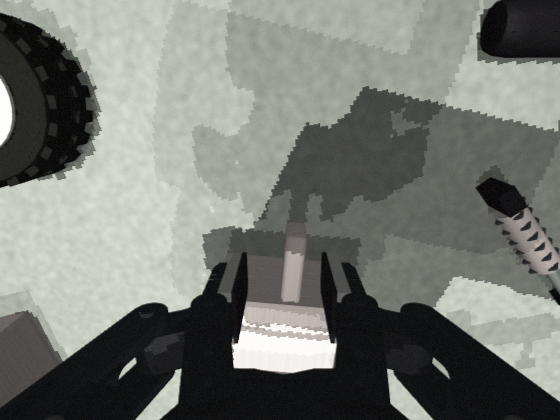

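```bash
python3 - <<'E'
from h import *
q=load('wrist14');P=cloud(q);X,Y,Z=P[...,0],P[...,1],P[...,2]
a=np.radians(-12.3);ex=np.array([np.cos(a),np.sin(a)]);ey=np.array([-ex[1],ex[0]])
k=np.zeros(Z.shape,bool);k[232:300,278:308]=1;k&=(Z>.040)&(Z<.05)
print(k.sum(),bx(P[k]),P[k].mean(0))
d=P[...,:2]-np.array([.4664,-.1015]);print('lat',(d@ey)[k].mean(),(d@ey)[k].min(),(d@ey)[k].max(),'lon',(d@ex)[k].min(),(d@ex)[k].max())
E
```

```text
1423 (array([469.3, -94.5]), array([14.9, 35.9]), -18.36) [ 0.46699464 -0.09590269  0.04567334]
lat 0.005595508690830838 -0.0017902322285085004 0.013041167978281197 lon -0.01698360034632068 0.01974291646086688
```

```bash
python3 - <<'E'
from h import *
q=load('wrist14');P=cloud(q);X,Y,Z=P[...,0],P[...,1],P[...,2]
pts=[]
for r in range(240,300,4):
    row=[u for u in range(276,312) if .042<Z[r,u]<.05]
    if len(row)>8: m=P[r,row].mean(0); pts.append(m); print(r,row[0],row[-1],m.round(4))
pts=np.array(pts); f=np.polyfit(pts[:,0],pts[:,1],1); print(np.degrees(np.arctan(f[0])))
k=(np.hypot(X-.53,Y+.115)<.06)&(Z>.1)&(Z<.118); print(k.sum())
for n in('side','top'):
    s=snap(n,n+'14');P=cloud(s);X,Y,Z=P[...,0],P[...,1],P[...,2]
    k=(np.hypot(X-.53,Y+.115)<.05)&(Z>.100)&(Z<.118); 
    if k.sum()>5: print(n,k.sum(),bx(P[k]))
E
```

```text
240 285 306 [ 0.4534 -0.0916  0.0459]
244 285 305 [ 0.4553 -0.0923  0.046 ]
248 284 305 [ 0.4573 -0.0929  0.0459]
252 284 304 [ 0.4591 -0.0935  0.0463]
256 284 304 [ 0.4614 -0.094   0.0459]
260 283 303 [ 0.4632 -0.0949  0.046 ]
264 283 303 [ 0.4654 -0.0954  0.0459]
268 283 302 [ 0.4673 -0.096   0.046 ]
272 282 302 [ 0.4692 -0.0967  0.0463]
276 282 301 [ 0.4715 -0.0974  0.046 ]
280 281 301 [ 0.4736 -0.0981  0.046 ]
284 281 300 [ 0.4758 -0.0989  0.0458]
288 281 300 [ 0.4778 -0.0993  0.0461]
292 280 300 [ 0.48   -0.1     0.0459]
296 280 299 [ 0.4821 -0.1007  0.046 ]
-17.600819689563163
0
side 30 (array([ 525.6, -117.8]), array([ 5. , 49.4]), 72.81)
```

The bin has turned about 5° and its tab has shifted 5 mm, so I'll re-align, then descend 24 mm.

```bash
python3 - <<'E'
from h import *
plan(.4655,-.0954,.020,72.5);plan(.4655,-.0954,-.004,72.5)
E
```

```text
delta [ 0.23  0.58 -0.03] turn 4.94 rows 1 q6 -100.4
delta [0.24 0.63 2.36] turn 4.94 rows 1 q6 -100.4
```

Emit:
{"fn": "drive_tool", "kwargs": {
  "deltas": [0.2,0.6,0,5,0.2,0.6,0,5,0.2,0.6,0.6,5,0.2,0.6,1.2,5,0.2,0.6,1.8,5,0.2,0.6,2.3,5,0.2,0.6,2.3,5]
}}

```text
t: 21.75
tcp_pos: [0.4652, -0.0957, -0.0043]
tool_rot: [0.153, 0.988, -0.011, 0.0]
force: [0.2, -0.3, -0.0]
finger_gap: 0.411
```

```bash
python3 - <<'E'
from h import *
q=snap('wrist','wrist15');st()
E
```

```text
{'t': 21.8, 'q': [-0.4242, 0.7081, 1.9554, -0.0453, 0.4717, -1.6484], 'tcp_pos': [0.4654, -0.0957, -0.0039], 'tool_rot': [0.1525, 0.9882, -0.0108, 0.0006], 'force': [-0.401, 0.3876, -0.8439], 'finger_gap': 0.4025}
```

View pics/wrist15.png

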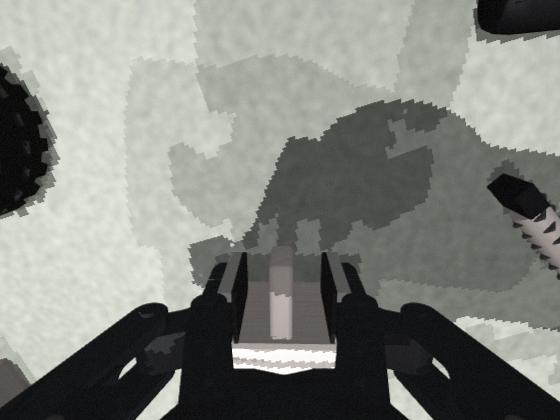

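The tab at (281,290) is now centred between the pads at (240) and (328), and there is no contact force. Closing.

Emit:
{"fn": "drive_tool", "kwargs": {
  "deltas": [0,0,0,0,0,0,0,0,0,0,0,0,0,0,0,0,0,0,0,0,0,0,0,0],
  "hand": 0,
  "squeeze": 90
}}

```text
t: 22.4
tcp_pos: [0.4657, -0.0958, -0.0034]
tool_rot: [0.153, 0.988, -0.011, 0.001]
force: [-1.2, 1.0, 6.2]
finger_gap: 0.097
```

```bash
python3 - <<'E'
from h import *
q=snap('wrist','wrist16');st()
cv2.imwrite('pics/c16.png',cv2.resize(q['frame'][200:400,184:384,::-1],(500,500)))
E
```

```text
{'t': 22.45, 'q': [-0.4241, 0.707, 1.9553, -0.045, 0.4718, -1.6484], 'tcp_pos': [0.4657, -0.0957, -0.0034], 'tool_rot': [0.1526, 0.9882, -0.0109, 0.001], 'force': [-0.6261, 0.1628, 5.4041], 'finger_gap': 0.095}
```

View pics/c16.png

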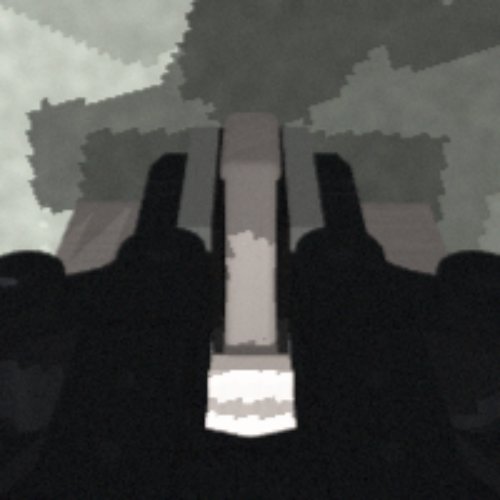

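The tab is gripped: gap 0.095, pads on both sides. Before moving on I'll measure the gripper's profile above the tips to judge clearance to the hook.

```bash
python3 - <<'E'
from h import *
from scipy.spatial.transform import Rotation as Ro
for n,t,qr in(('side11',[.4638,-.0328,.3092],[.0225,.9997,-.0101,-.0026]),('side3',[.4324,.3056,.3331],[.0887,.9961,.001,.0027]),('side9',[.6228,-.0403,.2284],[.0226,.9997,-.0102,-.0031]),('side5',[.6217,-.0857,.2377],[.0214,.9998,.001,-.0013])):
    q=load(n);P=cloud(q);D=(P-np.array(t))@Ro.from_quat(qr).as_matrix()
    print(n)
    for h in range(20,200,10):
        k=(-D[...,2]*1000>h)&(-D[...,2]*1000<h+10)&(np.hypot(D[...,0],D[...,1])<.09)
        if k.sum()>3: print(h,k.sum(),'toolx',(D[k][:,0]*1000).min().round(),(D[k][:,0]*1000).max().round(),'tooly',(D[k][:,1]*1000).min().round(),(D[k][:,1]*1000).max().round())
s=load('top0');P=cloud(s);X,Y,Z=P[...,0],P[...,1],P[...,2]
for x0 in(.66,.68,.7,.72,.74,.76):
    k=(X>x0)&(X<x0+.02)&(Y>-.12)&(Y<.05);print(x0,Z[k].max().round(3))
E
```

```text
side11
30 55 toolx -8.0 15.0 tooly -30.0 21.0
40 58 toolx -8.0 14.0 tooly -32.0 22.0
50 70 toolx -8.0 15.0 tooly -33.0 24.0
60 60 toolx -7.0 15.0 tooly -32.0 31.0
70 59 toolx -6.0 17.0 tooly -49.0 43.0
80 97 toolx -9.0 17.0 tooly -53.0 50.0
90 99 toolx -8.0 21.0 tooly -58.0 60.0
100 109 toolx -9.0 21.0 tooly -62.0 57.0
110 117 toolx -8.0 21.0 tooly -65.0 65.0
120 148 toolx -8.0 23.0 tooly -68.0 62.0
130 149 toolx -7.0 24.0 tooly -65.0 62.0
140 74 toolx -7.0 16.0 tooly -42.0 18.0
150 79 toolx -23.0 40.0 tooly -40.0 12.0
160 154 toolx -28.0 41.0 tooly -39.0 10.0
170 165 toolx -27.0 41.0 tooly -39.0 9.0
180 154 toolx -27.0 41.0 tooly -40.0 6.0
190 167 toolx -25.0 42.0 tooly -41.0 7.0
side3
20 16 toolx -43.0 11.0 tooly -12.0 0.0
30 26 toolx -45.0 13.0 tooly -19.0 3.0
40 56 toolx -37.0 13.0 tooly -21.0 11.0
50 30 toolx -8.0 13.0 tooly -24.0 5.0
60 24 toolx -9.0 14.0 tooly -23.0 12.0
70 34 toolx -9.0 15.0 tooly -41.0 32.0
80 29 toolx -9.0 14.0 tooly -46.0 8.0
90 36 toolx -8.0 18.0 tooly -53.0 11.0
100 44 toolx -8.0 19.0 tooly -62.0 24.0
110 49 toolx -14.0 19.0 tooly -66.0 16.0
120 74 toolx
[... 1156 characters left out ...]
38.0 14.0 tooly -20.0 20.0
50 43 toolx -5.0 14.0 tooly -20.0 12.0
60 37 toolx -4.0 15.0 tooly -21.0 15.0
70 79 toolx -10.0 16.0 tooly -39.0 35.0
80 71 toolx -8.0 15.0 tooly -44.0 46.0
90 110 toolx -10.0 21.0 tooly -53.0 52.0
100 111 toolx -8.0 20.0 tooly -60.0 58.0
110 128 toolx -8.0 21.0 tooly -64.0 64.0
120 142 toolx -9.0 22.0 tooly -63.0 60.0
130 120 toolx -6.0 23.0 tooly -46.0 40.0
140 62 toolx -7.0 15.0 tooly -40.0 8.0
150 81 toolx -23.0 40.0 tooly -39.0 18.0
160 127 toolx -21.0 40.0 tooly -38.0 17.0
170 127 toolx -25.0 40.0 tooly -39.0 11.0
180 143 toolx -26.0 41.0 tooly -40.0 20.0
190 154 toolx -32.0 40.0 tooly -39.0 20.0
0.66 0.274
0.68 0.273
0.7 0.01
0.72 0.007
0.74 0.006
0.76 0.085
```

Emit:
{"fn": "drive_tool", "kwargs": {
  "deltas": [0,0,-0.5,0,0,0,-2,0,0,0,-4,0,0,0,-7,0,0,0,-10,0,0,0,-12,0,0,0,-12,0,0,0,-12,0],
  "squeeze": 110
}}

```text
t: 23.25
tcp_pos: [0.4653, -0.0929, 0.1162]
tool_rot: [0.153, 0.988, -0.011, 0.001]
force: [0.8, -1.1, -2.2]
finger_gap: 0.094
```

```bash
cat >> h.py <<'E'
def bail(n,c,zr,r=.06):
    s=load(n);P=cloud(s);X,Y,Z=P[...,0],P[...,1],P[...,2]
    k=(np.hypot(X-c[0],Y-c[1])<r)&(Z>zr[0])&(Z<zr[1])
    return s,P,k
E
python3 - <<'E'
from h import *
snap('side','side17');snap('top','top17');st()
for n in('side17','top17'):
    s,P,k=bail(n,(.528,-.115),(.19,.26));print(n,k.sum(),P[k].mean(0) if k.any() else '')
    if k.sum()>5:
        print(bx(P[k]))
        z=P[k][:,2];print(np.percentile(z,[1,10,50,90,99]).round(4))
        kk=k&(P[...,2]>np.percentile(z,98)-.006);print('top',kk.sum(),bx(P[kk]),P[kk][:,2].mean())
a=load('side17')['frame'][:,:,::-1];b=load('top17')['frame'][:,:,::-1]
cv2.imwrite('pics/c17.png',np.hstack([cv2.resize(a[120:270,240:390],(400,400),interpolation=2),cv2.resize(b[100:240,200:340],(400,400),interpolation=2)]))
E
```

```text
{'t': 23.35, 'q': [-0.4189, 0.4699, 1.8915, -0.0294, 0.7759, -1.6623], 'tcp_pos': [0.4646, -0.0927, 0.1153], 'tool_rot': [0.1526, 0.9882, -0.0105, -0.0005], 'force': [-0.4011, 0.5913, -2.3314], 'finger_gap': 0.0894}
side17 101 [ 0.50890175 -0.11891479  0.22094457]
(array([ 519.1, -116.7]), array([62.6, 80.3]), 28.58)
[0.1909 0.1984 0.2221 0.2418 0.2516]
top 7 (array([ 475.2, -110.6]), array([2.4, 7.9]), 65.39) 0.25003677852909534
top17 0
```

View pics/c17.png

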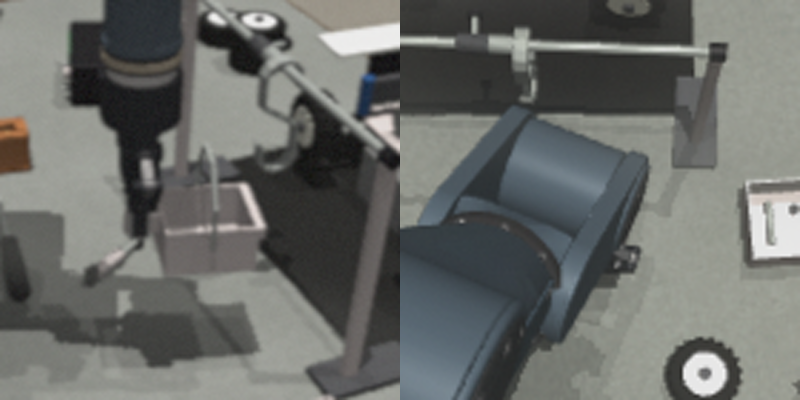

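The bin is held level. In the side crop the bail spans (205,148) to (213,240), and the hook hangs at (270,110).

```bash
python3 - <<'E'
from h import *
s=load('side17');P=cloud(s)
for v in range(170,196,2):
    for u in range(306,330):
        p=P[v,u]
        if p[2]>.17 and np.hypot(p[0]-.528,p[1]+.115)<.07: print(v,u,p.round(4))
E
```

```text
174 316 [ 0.5304 -0.0953  0.2306]
174 317 [ 0.5314 -0.0986  0.2321]
176 315 [ 0.5344 -0.0844  0.2176]
176 316 [ 0.5321 -0.0932  0.2231]
176 317 [ 0.5279 -0.1051  0.2307]
176 318 [ 0.5286 -0.1087  0.2325]
178 314 [ 0.5343 -0.0803  0.2093]
178 315 [ 0.5357 -0.0829  0.2105]
178 317 [ 0.5232 -0.1137  0.2308]
178 318 [ 0.5245 -0.1163  0.232 ]
178 319 [ 0.5268 -0.1173  0.232 ]
180 314 [ 0.5374 -0.0758  0.2   ]
180 315 [ 0.5401 -0.0762  0.1995]
180 318 [ 0.521  -0.1228  0.2307]
180 319 [ 0.5226 -0.1249  0.2315]
182 313 [ 0.5376 -0.0709  0.1909]
182 314 [ 0.5403 -0.0717  0.1907]
182 319 [ 0.52   -0.1299  0.2292]
182 320 [ 0.5232 -0.1293  0.2281]
184 313 [ 0.5366 -0.0734  0.1864]
184 314 [ 0.5392 -0.0742  0.1862]
184 319 [ 0.5189 -0.1324  0.2252]
184 320 [ 0.5211 -0.1335  0.2252]
186 313 [ 0.538  -0.0718  0.1789]
186 314 [ 0.542  -0.0703  0.1769]
186 319 [ 0.517  -0.1364  0.2221]
186 320 [ 0.5193 -0.1374  0.2221]
188 313 [ 0.536  -0.076   0.1755]
188 314 [ 0.5385 -0.0769  0.1754]
188 319 [ 0.5162 -0.1384  0.2177]
188 320 [ 0.5176 -0.1408  0.2188]
190 306 [ 0.5182 -0.0705  0.1706]
190 310 [ 0.5281 -0.0746  0.1704]
190 319 [ 0.5161 -0.1394  0.2124]
190 320 [ 0.5177 -0.1414  0.2132]
192 319 [ 0.5147 -0.1424  0.2088]
192 320 [ 0.5152 -0.1462  0.2109]
194 319 [ 0.5132 -0.1456  0.2052]
194 320 [ 0.5167 -0.1447  0.2037]
```

```bash
python3 - <<'E'
from h import *
for n in('side17','top17'):
    s=load(n);P=cloud(s);X,Y,Z=P[...,0],P[...,1],P[...,2]
    k=(X>.60)&(X<.69)&(abs(Y+.04)<.025)&(Z>.135)&(Z<.255)
    print(n,k.sum())
    for z in np.arange(.135,.255,.01):
        kk=k&(Z>z)&(Z<z+.01)
        if kk.any(): print(z.round(3),kk.sum(),'x',X[kk].min().round(4),X[kk].max().round(4),'y',Y[kk].min().round(4),Y[kk].max().round(4))
    k=(X>.63)&(X<.67)&(abs(Y+.04)<.025)&(Z>.272);print('crown',k.sum(),P[k].mean(0) if k.any() else '',Z[k].max() if k.any() else '',Y[k].min(),Y[k].max())
E
```

```text
side17 195
0.135 1 x 0.6577 0.6577 y -0.0465 -0.0465
0.145 42 x 0.6336 0.6655 y -0.0505 -0.0339
0.155 22 x 0.6272 0.6703 y -0.051 -0.0361
0.165 23 x 0.6266 0.67 y -0.051 -0.0339
0.175 22 x 0.6238 0.6709 y -0.0512 -0.0324
0.185 10 x 0.6656 0.6718 y -0.0512 -0.0371
0.195 11 x 0.6522 0.6707 y -0.0505 -0.0441
0.205 10 x 0.6402 0.6565 y -0.0501 -0.0397
0.215 13 x 0.6244 0.6386 y -0.0501 -0.0337
0.225 14 x 0.6239 0.6287 y -0.0483 -0.0297
0.235 17 x 0.6247 0.6703 y -0.0489 -0.0327
0.245 10 x 0.6226 0.6289 y -0.0501 -0.0356
crown 31 [ 0.6467727  -0.03639458  0.27348005] 0.2752385813870225 -0.051533562546846955 -0.01753318354010041
top17 92
0.135 1 x 0.648 0.648 y -0.0464 -0.0464
0.145 25 x 0.6432 0.668 y -0.0498 -0.0375
0.155 10 x 0.6286 0.6715 y -0.0506 -0.0356
0.165 2 x 0.6272 0.6309 y -0.0481 -0.0394
0.175 13 x 0.6238 0.6328 y -0.0482 -0.0338
0.195 7 x 0.6569 0.6705 y -0.0499 -0.0467
0.205 5 x 0.6459 0.6579 y -0.05 -0.0472
0.215 10 x 0.6271 0.6406 y -0.0481 -0.0342
0.225 5 x 0.626 0.6279 y -0.0461 -0.0347
0.235 6 x 0.6261 0.666 y -0.0495 -0.0354
0.245 8 x 0.6253 0.6658 y -0.05 -0.0361
crown 51 [ 0.64860579 -0.03618867  0.27359557] 0.27750042259784286 -0.06471789831489994 -0.016428782506911276
```

```bash
python3 - <<'E'
from h import *
plan(.515,-.0406,.095,87.5)
E
```

```text
delta [-3.23  6.52  1.9 ] turn -15.06 rows 2 q6 -95.2
```

Emit:
{"fn": "drive_tool", "kwargs": {
  "deltas": [0,1,0,-2,-0.3,2,0.4,-4,-0.7,3,0.8,-6,-1.2,4,1.2,-8,-1.8,5,1.5,-10,-2.4,6,1.9,-12,-3,6.5,1.9,-14,-3.2,6.5,1.9,-15,-3.2,6.5,1.9,-15,-3.2,6.5,1.9,-15]
}}

```text
t: 24.35
tcp_pos: [0.5144, -0.041, 0.0951]
tool_rot: [0.023, 1.0, -0.01, -0.002]
force: [-0.6, -0.1, -1.7]
finger_gap: 0.093
```

```bash
python3 - <<'E'
from h import *
snap('side','side18');snap('wrist','wrist18');st()
s=load('side18');P=cloud(s);m=manip.sense()['tcp_pos'];c=m+[.0654,-.0029,.115]
k=(np.linalg.norm(P-c,axis=-1)<.03);kk=k&(P[...,2]>c[2]-.006);print(kk.sum(),bx(P[kk]),P[kk].mean(0),P[kk][:,2].max(),'exp',c)
a=s['frame'][:,:,::-1]
cv2.imwrite('pics/c18.png',cv2.resize(a[100:250,260:410],(600,600),interpolation=2))
for p in((.523,.095),(.561,.091),(.568,.087),(.575,.079),(.581,.069),(.581,.045)): plan(p[0],-.0406,p[1],87.5)
E
```

```text
{'t': 24.45, 'q': [-0.2829, 0.548, 1.8021, -0.0297, 0.7903, -1.7876], 'tcp_pos': [0.5142, -0.041, 0.0951], 'tool_rot': [0.0226, 0.9997, -0.0104, -0.0021], 'force': [0.129, -0.4829, -2.0806], 'finger_gap': 0.0928}
24 (array([579.1, -43.1]), array([ 5.1, 42.2]), 88.88) [ 0.57877912 -0.04401626  0.20868928] 0.21086430737084003 exp [ 0.57961248 -0.0439059   0.21008637]
delta [-0.88  0.08  0.  ] turn -0.09 rows 1 q6 -102.4
delta [-4.67  0.26  0.39] turn -0.09 rows 1 q6 -102.4
delta [-5.37  0.3   0.78] turn -0.09 rows 2 q6 -102.4
delta [-6.08  0.35  1.58] turn -0.09 rows 2 q6 -102.4
delta [-6.68  0.4   2.58] turn -0.09 rows 2 q6 -102.4
delta [-6.69  0.45  4.98] turn -0.09 rows 2 q6 -102.4
```

View pics/c18.png

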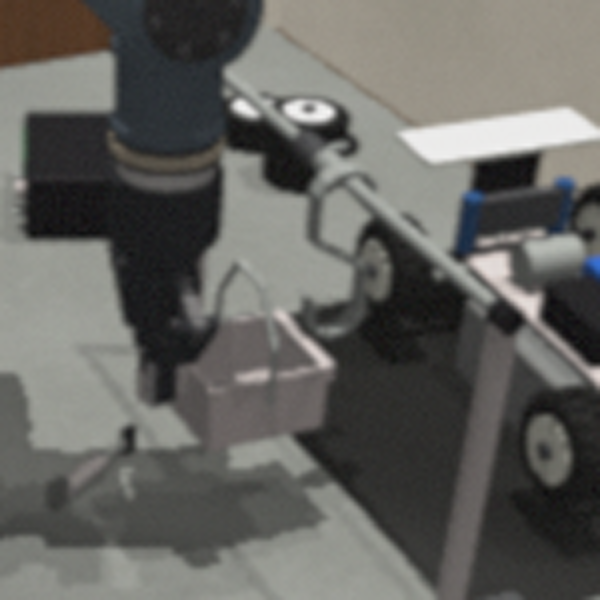

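The bail is at (0.580, −0.0435, 0.208), where I expected it, level and ahead of the hook's mouth. In the crop the bail is at (240,265) and the lower curl's tip at (308,300).

Emit:
{"fn": "drive_tool", "kwargs": {
  "deltas": [-0.8,0.1,0.2,0,-1.6,0.1,0.4,0,-2.4,0.2,0.4,0,-3.2,0.2,0.4,0,-4,0.2,0.4,0,-4.7,0.3,0.4,0,-4.7,0.3,0.4,0]
}}

```text
t: 25.15
tcp_pos: [0.5629, -0.0404, 0.0909]
tool_rot: [0.023, 1.0, -0.011, -0.001]
force: [-0.7, 0.0, -2.7]
finger_gap: 0.09
```

```bash
python3 - <<'E'
from h import *
snap('side','side19');st();snap('top','top19')
s=load('side19');P=cloud(s);m=manip.sense()['tcp_pos'];c=m+[.0654,-.0029,.114]
k=(np.linalg.norm(P-c,axis=-1)<.03)&(P[...,2]>c[2]-.006)&(P[...,2]<c[2]+.006)&(abs(P[...,0]-c[0])<.009);print(k.sum(),bx(P[k]),P[k].mean(0),'exp',c)
a=s['frame'][:,:,::-1]
cv2.imwrite('pics/c19.png',cv2.resize(a[120:220,300:400],(600,600),interpolation=2))
for p in((.568,.087),(.575,.079),(.581,.069),(.581,.045)): plan(p[0],-.0406,p[1],87.5)
E
```

```text
{'t': 25.2, 'q': [-0.2574, 0.602, 1.686, -0.0281, 0.8527, -1.7647], 'tcp_pos': [0.5618, -0.0402, 0.0908], 'tool_rot': [0.0225, 0.9997, -0.0104, -0.0019], 'force': [-0.0572, 1.0539, -2.4259], 'finger_gap': 0.0933}
22 (array([627.4, -42.6]), array([ 5.4, 44.2]), 88.75) [ 0.62707124 -0.04253692  0.20410304] exp [ 0.62651969 -0.04299106  0.20473479]
delta [-0.69 -0.01  0.37] turn -0.08 rows 1 q6 -101.1
delta [-1.39  0.04  1.17] turn -0.08 rows 1 q6 -101.1
delta [-2.    0.08  2.16] turn -0.08 rows 1 q6 -101.1
delta [-2.01  0.13  4.56] turn -0.08 rows 1 q6 -101.1
```

View pics/c19.png

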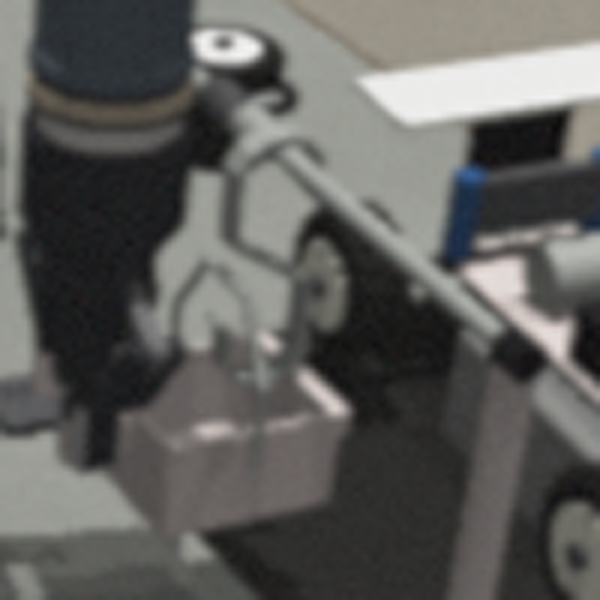

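The bail at (210,268) is above the curl's tip at (215,330), with the hook spine at (232,210) still clear of the gripper. I'll continue in and down.

Emit:
{"fn": "drive_tool", "kwargs": {
  "deltas": [-0.4,0,0.2,0,-0.7,0,0.4,0,-1.1,0,0.8,0,-1.4,0,1.2,0,-1.7,0.1,1.6,0,-2,0.1,2.1,0,-2,0.1,2.6,0,-2,0.1,2.6,0]
}}

```text
t: 26.05
tcp_pos: [0.5802, -0.0403, 0.0636]
tool_rot: [0.022, 1.0, -0.01, -0.003]
force: [-0.6, -0.9, -2.0]
finger_gap: 0.094
```

```bash
python3 - <<'E'
from h import *
snap('side','side20');st();snap('top','top20')
s=load('side20');P=cloud(s);m=manip.sense()['tcp_pos'];c=m+[.0654,-.0029,.114]
k=(np.linalg.norm(P-c,axis=-1)<.03)&(P[...,2]>c[2]-.006)&(P[...,2]<c[2]+.006)&(abs(P[...,0]-c[0])<.009);print(k.sum(),bx(P[k]) if k.sum() else'',P[k].mean(0),'exp',c)
X,Y,Z=P[...,0],P[...,1],P[...,2]
k=(X>.63)&(X<.67)&(abs(Y+.04)<.025)&(Z>.272);print('crown',k.sum(),P[k].mean(0))
a=s['frame'][:,:,::-1];b=load('top20')['frame'][:,:,::-1]
cv2.imwrite('pics/c20.png',np.hstack([cv2.resize(a[120:220,300:400],(400,400),interpolation=2),cv2.resize(b[90:190,200:300],(400,400),interpolation=2)]))
for p in((.581,.045),(.581,.036)): plan(p[0],-.0406,p[1],87.5)
E
```

```text
{'t': 26.1, 'q': [-0.2494, 0.6629, 1.6515, -0.0287, 0.8291, -1.7557], 'tcp_pos': [0.5804, -0.0404, 0.064], 'tool_rot': [0.0225, 0.9997, -0.0101, -0.0032], 'force': [-1.1261, 0.241, -2.3245], 'finger_gap': 0.0903}
19 (array([644.3, -46. ]), array([ 3.7, 44.3]), 85.39) [ 0.64405271 -0.0458971   0.17689911] exp [ 0.64603744 -0.0433283   0.17833849]
crown 33 [ 0.64687251 -0.03639993  0.27316723]
delta [-0.05  0.02  1.93] turn -0.07 rows 1 q6 -100.6
delta [-0.05  0.04  2.83] turn -0.07 rows 1 q6 -100.6
```

View pics/c20.png

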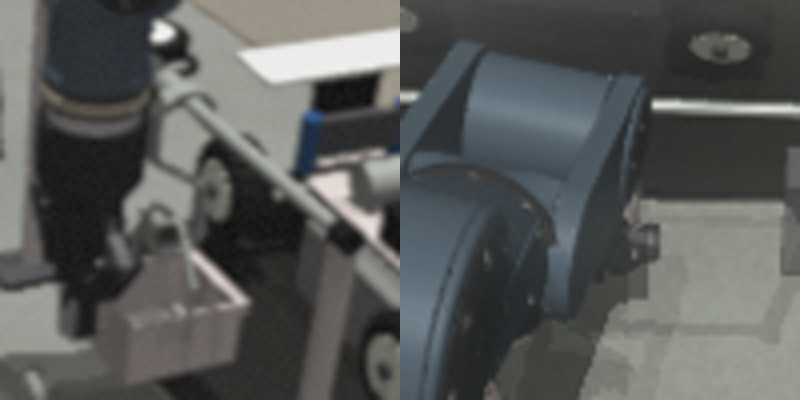

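Emit:
{"fn": "drive_tool", "kwargs": {
  "deltas": [0,0,0.4,0,0,0,0.9,0,0,0,1.4,0,0,0,1.9,0,0,0,2.1,0,0,0,2.2,0,0,0,2.2,0]
}}

```text
t: 26.85
tcp_pos: [0.5805, -0.0409, 0.0422]
tool_rot: [0.023, 1.0, -0.01, -0.003]
force: [0.1, 0.8, -1.2]
finger_gap: 0.089
```

Emit:
{"fn": "drive_tool", "kwargs": {
  "deltas": [0,0,0.1,0,0,0,0.1,0,0,0,0.1,0]
}}

```text
t: 27.15
tcp_pos: [0.5805, -0.0409, 0.0413]
tool_rot: [0.023, 1.0, -0.01, -0.003]
force: [0.7, -0.4, -1.8]
finger_gap: 0.093
```

Emit:
{"fn": "drive_tool", "kwargs": {
  "deltas": [0,0,0.1,0,0,0,0.1,0,0,0,0.1,0]
}}

```text
t: 27.45
tcp_pos: [0.5805, -0.0409, 0.0403]
tool_rot: [0.022, 1.0, -0.01, -0.003]
force: [0.8, -0.5, -2.5]
finger_gap: 0.09
```

Emit:
{"fn": "drive_tool", "kwargs": {
  "deltas": [0,0,0.1,0,0,0,0.1,0,0,0,0.1,0]
}}

```text
t: 27.75
tcp_pos: [0.5805, -0.0409, 0.0392]
tool_rot: [0.022, 1.0, -0.01, -0.003]
force: [-0.4, -0.4, -1.5]
finger_gap: 0.093
```

Still carrying the full weight. I'll continue in 1 mm steps.

Emit:
{"fn": "drive_tool", "kwargs": {
  "deltas": [0,0,0.1,0,0,0,0.1,0,0,0,0.1,0]
}}

```text
t: 28.05
tcp_pos: [0.5804, -0.041, 0.0382]
tool_rot: [0.023, 1.0, -0.01, -0.003]
force: [-0.0, -0.0, -0.6]
finger_gap: 0.096
```

Emit:
{"fn": "drive_tool", "kwargs": {
  "deltas": [0,0,0.1,0,0,0,0.1,0,0,0,0.1,0]
}}

```text
t: 28.35
tcp_pos: [0.5808, -0.0411, 0.0375]
tool_rot: [0.023, 1.0, -0.01, -0.002]
force: [-0.5, -0.0, -0.2]
finger_gap: 0.092
```

Emit:
{"fn": "drive_tool", "kwargs": {
  "deltas": [0,0,0.1,0,0,0,0.1,0,0,0,0.1,0]
}}

```text
t: 28.65
tcp_pos: [0.5815, -0.0413, 0.0369]
tool_rot: [0.023, 1.0, -0.01, -0.002]
force: [0.5, -0.8, 1.9]
finger_gap: 0.091
```

Emit:
{"fn": "drive_tool", "kwargs": {
  "deltas": [0,0,0.1,0,0,0,0.1,0,0,0,0.1,0]
}}

```text
t: 28.95
tcp_pos: [0.5823, -0.0415, 0.0365]
tool_rot: [0.023, 1.0, -0.011, -0.001]
force: [0.8, -0.8, 5.4]
finger_gap: 0.093
```

```bash
python3 - <<'E'
from h import *
snap('side','side21');st();snap('top','top21');snap('wrist','wrist21')
s=load('side21');P=cloud(s);m=manip.sense()['tcp_pos'];c=m+[.0654,-.0029,.114]
k=(np.linalg.norm(P-c,axis=-1)<.03)&(P[...,2]>c[2]-.008)&(P[...,2]<c[2]+.006)&(abs(P[...,0]-c[0])<.009);print(k.sum(),P[k].mean(0),'exp',c)
X,Y,Z=P[...,0],P[...,1],P[...,2]
k=(X>.63)&(X<.67)&(abs(Y+.04)<.025)&(Z>.272);print('crown',k.sum(),P[k].mean(0))
a=s['frame'][:,:,::-1];b=load('wrist21')['frame'][:,:,::-1]
cv2.imwrite('pics/c21.png',np.hstack([cv2.resize(a[120:220,300:400],(400,400),interpolation=2),cv2.resize(b[220:420,184:384],(400,400),interpolation=2)]))
E
```

```text
{'t': 29.0, 'q': [-0.2505, 0.7069, 1.6628, -0.0303, 0.7687, -1.7544], 'tcp_pos': [0.5823, -0.0415, 0.0365], 'tool_rot': [0.0226, 0.9997, -0.0106, -0.0007], 'force': [1.2861, -0.5715, 5.9004], 'finger_gap': 0.0878}
35 [ 0.6462961  -0.04840183  0.14965217] exp [ 0.64774129 -0.04440333  0.15049217]
crown 29 [ 0.64615824 -0.03487228  0.27343759]
```

View pics/c21.png

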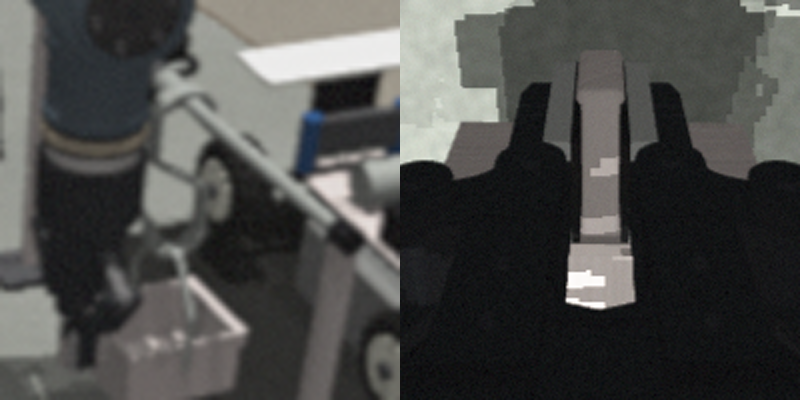

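The bail is on the floor of the curl: z ≈ 0.150, and the force has reversed. I'll ease up before opening.

Emit:
{"fn": "drive_tool", "kwargs": {
  "deltas": [0,0,-0.05,0,0,0,-0.05,0,0,0,-0.05,0]
}}

```text
t: 29.4
tcp_pos: [0.5821, -0.0414, 0.0368]
tool_rot: [0.023, 1.0, -0.011, -0.001]
force: [-0.2, -0.4, 3.1]
finger_gap: 0.093
```

Emit:
{"fn": "drive_tool", "kwargs": {
  "deltas": [0,0,-0.03,0,0,0,-0.03,0,0,0,-0.03,0]
}}

```text
t: 29.7
tcp_pos: [0.5819, -0.0414, 0.037]
tool_rot: [0.023, 1.0, -0.011, -0.001]
force: [-0.6, 0.2, 2.2]
finger_gap: 0.093
```

Emit:
{"fn": "drive_tool", "kwargs": {
  "deltas": [0,0,-0.05,0,0,0,-0.05,0,0,0,-0.05,0]
}}

```text
t: 30.0
tcp_pos: [0.5815, -0.0413, 0.0372]
tool_rot: [0.023, 1.0, -0.01, -0.002]
force: [0.3, -0.3, 1.2]
finger_gap: 0.09
```

Emit:
{"fn": "drive_tool", "kwargs": {
  "deltas": [0,0,-0.02,0,0,0,-0.02,0]
}}

```text
t: 30.2
tcp_pos: [0.5813, -0.0412, 0.0373]
tool_rot: [0.023, 1.0, -0.01, -0.002]
force: [-0.1, 0.4, -0.1]
finger_gap: 0.089
```

Emit:
{"fn": "drive_tool", "kwargs": {
  "deltas": [0,0,0,0,0,0,0,0,0,0,0,0,0,0,0,0,0,0,0,0],
  "hand": 3.5,
  "squeeze": 30
}}

```text
t: 30.7
tcp_pos: [0.5813, -0.0412, 0.0373]
tool_rot: [0.023, 1.0, -0.01, -0.002]
force: [-0.3, 0.1, -0.1]
finger_gap: 0.414
```

```bash
python3 - <<'E'
from h import *
st();s=snap('side','side22');w=snap('wrist','wrist22')
a=s['frame'][:,:,::-1];b=w['frame'][:,:,::-1]
cv2.imwrite('pics/c22.png',np.hstack([cv2.resize(a[120:220,300:400],(400,400),interpolation=2),cv2.resize(b[220:420,184:384],(400,400),interpolation=2)]))
E
```

```text
{'t': 30.7, 'q': [-0.2505, 0.7054, 1.6632, -0.0303, 0.7722, -1.7545], 'tcp_pos': [0.5813, -0.0412, 0.0373], 'tool_rot': [0.0226, 0.9997, -0.0104, -0.0019], 'force': [-0.2646, 0.1427, -0.0882], 'finger_gap': 0.4135}
```

View pics/c22.png

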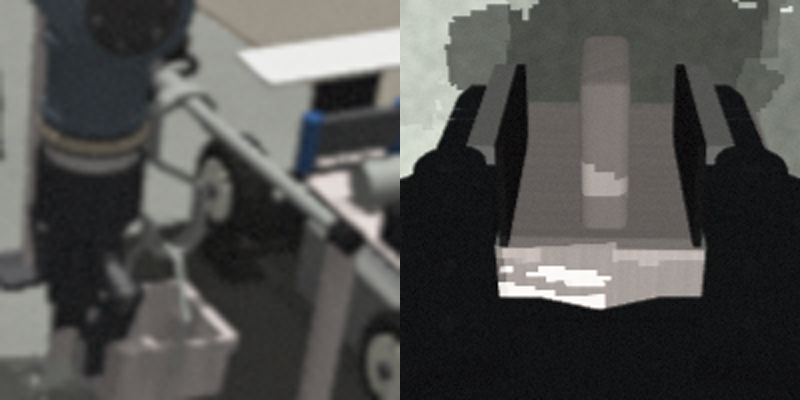

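Released: the tab at (605,130) is clear of both pads at (515) and (690). I'll retreat straight back toward the robot.

Emit:
{"fn": "drive_tool", "kwargs": {
  "deltas": [0.5,0,0,0,1.5,0,0,0,3,0,0,0,5,0,0,0,7.5,0,0,0,10,0,0,0,10.5,0,0,0,10.5,0,-3,0,10.5,0,-7,0,10.5,0,-11,0,10.5,0,-15,0,10.5,0,-15,0]
}}

```text
t: 32.0
tcp_pos: [0.4818, -0.0345, 0.193]
tool_rot: [0.022, 1.0, -0.012, 0.005]
force: [0.0, -0.5, -0.5]
finger_gap: 0.408
```

Emit:
{"fn": "drive_tool", "kwargs": {
  "deltas": [0,0,0,0,0,0,0,0,0,0,0,0,0,0,0,0,0,0,0,0,0,0,0,0,0,0,0,0,0,0,0,0,0,0,0,0,0,0,0,0]
}}

```text
t: 33.0
tcp_pos: [0.4818, -0.0345, 0.193]
tool_rot: [0.022, 1.0, -0.012, 0.005]
force: [-0.1, -0.1, -0.1]
finger_gap: 0.409
```

```bash
python3 - <<'E'
from h import *
st();s=snap('side','side23');w=snap('wrist','wrist23');t=snap('top','top23')
for n in('side23','top23'):
    P=cloud(load(n));X,Y,Z=P[...,0],P[...,1],P[...,2]
    k=(X>.63)&(X<.67)&(abs(Y+.045)<.02)&(Z>.272)&(Z<.285);print(n,'crown',k.sum(),P[k].mean(0),Y[k].min(),Y[k].max())
    k=(X>.6)&(X<.69)&(abs(Y+.04)<.03)&(Z>.135)&(Z<.16);print('curl/bail',k.sum(),P[k].mean(0))
    k=(X>.52)&(X<.72)&(Y>-.11)&(Y<.03)&(Z>.02)&(Z<.13);print('bin z',np.percentile(Z[k],[1,50,99]).round(3),bx(P[k]))
a=s['frame'][:,:,::-1];b=t['frame'][:,:,::-1]
cv2.imwrite('pics/c23.png',np.hstack([cv2.resize(a[100:230,290:420],(400,400),interpolation=2),cv2.resize(b[90:190,200:300],(400,400),interpolation=2)]))
E
```

```text
{'t': 33.0, 'q': [-0.2889, 0.3482, 1.7999, -0.0253, 0.978, -1.8008], 'tcp_pos': [0.4818, -0.0345, 0.193], 'tool_rot': [0.0225, 0.9997, -0.0122, 0.0048], 'force': [-0.0567, -0.069, -0.0856], 'finger_gap': 0.4086}
side23 crown 26 [ 0.64518789 -0.03891217  0.27340274] -0.04862786031782657 -0.026221409239632048
curl/bail 72 [ 0.65240134 -0.04621363  0.15058602]
bin z [0.04  0.073 0.118] (array([628.4, -42.8]), array([ 91.1, 132.3]), 1.45)
top23 crown 36 [ 0.64747965 -0.03931675  0.27363725] -0.048700384927629764 -0.027170582131860053
curl/bail 31 [ 0.65505219 -0.0455556   0.1508193 ]
bin z [0.044 0.082 0.117] (array([645.8, -43.7]), array([82.1, 98.8]), -2.68)
```

View pics/c23.png

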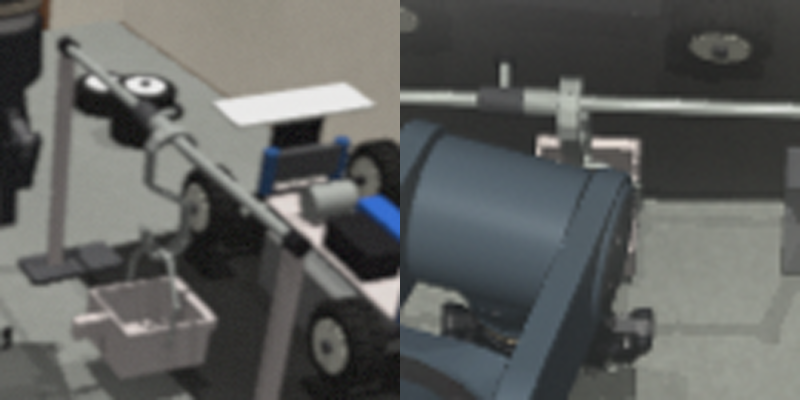

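View pics/side23.png

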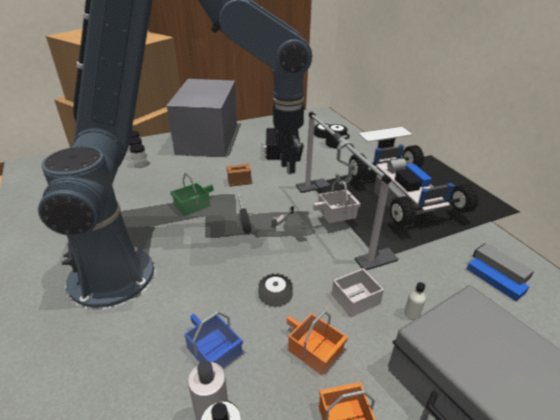

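The bin hangs from the hook beside the collar. Next I'll check tilt and motion over a further wait.

Emit:
{"fn": "drive_tool", "kwargs": {
  "deltas": [0,0,0,0,0,0,0,0,0,0,0,0,0,0,0,0,0,0,0,0,0,0,0,0,0,0,0,0,0,0,0,0,0,0,0,0,0,0,0,0,0,0,0,0,0,0,0,0]
}}

```text
t: 34.35
tcp_pos: [0.4818, -0.0345, 0.1931]
tool_rot: [0.022, 1.0, -0.012, 0.005]
force: [-1.1, 0.3, 0.9]
finger_gap: 0.407
```

Emit:
{"fn": "drive_tool", "kwargs": {
  "deltas": [0,0,0,0,0,0,0,0,0,0,0,0,0,0,0,0,0,0,0,0,0,0,0,0,0,0,0,0,0,0,0,0,0,0,0,0,0,0,0,0,0,0,0,0,0,0,0,0]
}}

```text
t: 35.55
tcp_pos: [0.4818, -0.0345, 0.1931]
tool_rot: [0.022, 1.0, -0.012, 0.005]
force: [0.2, -0.3, -0.6]
finger_gap: 0.409
```

```bash
python3 - <<'E'
from h import *
prev=None
for i in range(6):
    s=snap('side','side24_%d'%i);P=cloud(s);X,Y,Z=P[...,0],P[...,1],P[...,2]
    k=(X>.54)&(X<.72)&(Y>-.11)&(Y<.03)&(Z>.03)&(Z<.28)
    g=s['frame'].astype(float)
    if prev is not None: print(i,'diff',np.abs(g-prev)[120:230,300:390].mean().round(2))
    prev=g
F=s['frame'].astype(int)
rim=(F.min(-1)>125)&(X>.58)&(X<.71)&(Y>-.1)&(Y<.02)&(Z>.06)&(Z<.12)
A=np.c_[X[rim],Y[rim],np.ones(rim.sum())];c=np.linalg.lstsq(A,Z[rim],rcond=None)[0];print(rim.sum(),'rim slope deg',np.degrees(np.arctan(c[:2])).round(1),Z[rim].min(),Z[rim].max())
a=load('side23')['frame'].astype(float);print('vs side23',np.abs(g-a)[120:230,300:390].mean())
k=(X>.6)&(X<.69)&(abs(Y+.04)<.03)&(Z>.135)&(Z<.16);print(P[k].mean(0))
cv2.imwrite('pics/c24.png',cv2.resize(s['frame'][100:230,290:420,::-1],(600,600),interpolation=2))
E
```

```text
1 diff 1.31
2 diff 1.31
3 diff 1.3
4 diff 1.3
5 diff 1.31
102 rim slope deg [-2.5 -4. ] 0.06238756411645964 0.09468064143808838
vs side23 1.3330976430976431
[ 0.65199787 -0.04669014  0.1503544 ]
```

View pics/c24.png

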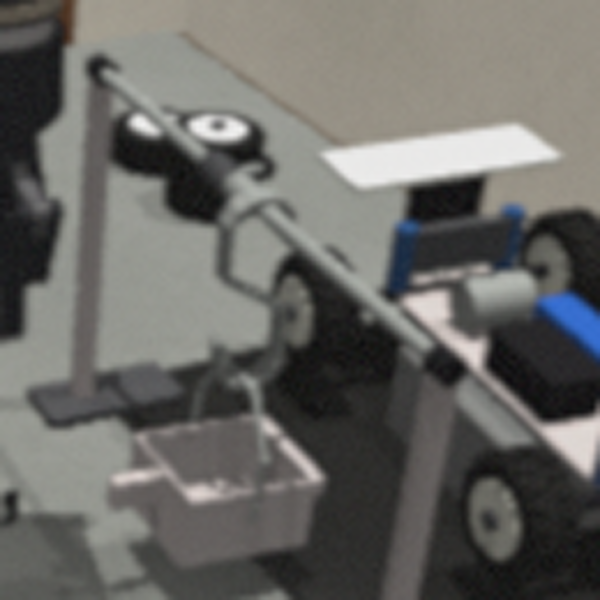

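The bin and hook hang still: frame differences are noise only and tilt is a few degrees. In this crop the hook is at (235,240) beside the nut, the bail sits in the curl at (240,380), and the arm is clear. Handing in.

```bash
python3 -c "
from station import manip
print(manip.sign_off())"
```

```text
the job is handed in; nothing more can be done
None
```

I finished the job and handed it in at about 36 s. The hook hangs on the rail against the collar's nut, and the bin hangs by its bail in the hook's lower curl.

**Hook:** It met the nut with the tool at about y = −0.040. I held a push reading 9 to 10.6 N at the wrist for more than 1 s, then let go. I did not see the contact force itself; rail friction would take a newton or two off that reading. The highest load I saw while seating the bail was about 8 N.

**Last checks:**
- **Crown:** The hook's crown was on the rail, its top at z ≈ 0.274, unmoved since I let go.
- **Place by the collar:** The hook's centre was about 31–34 mm from the collar's face (limit 39 mm). The two estimates of the face position differ by about 3 mm.
- **Bail:** The bail was on the curl's floor at z ≈ 0.150, with the bin's underside about 40 mm above the table.
- **Tilt and motion:** The bin was tilted about 3–5°, and successive pictures differed only by noise. The hand was well clear.
- **Bystanders:** I saw no sign that any of them moved, but I did not measure their positions again.

**What went wrong or disagreed:**
- The fingertips sit about 28 mm higher than the reported TCP, so the hook was held higher on its spine than planned.
- My first try at the bin's tab closed on top of it, turning the bin about 5° and moving the tab about 5 mm. I measured it again, gripped lower, and the second grip held.
- Pushing on the nut left the tool tilted about 1.2°, which did no harm.

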